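Lock the clamp bar of a carving stand by feel

ROBOT

A 6-joint arm with a two-finger parallel gripper is mounted at the origin on the work surface. World frame = base frame: x ahead of the robot, y to its left, z up, the work surface at z = 0. Lengths are in m, angles in rad, forces in N, time in s.
With the tool pointing down it reaches from about 0.35 to 0.775 m from the base axis. Payload 5.5 kg.
Tool frame: the origin (TCP) lies at the very end of the fingers, on their centre line; the grasp point (between the pads) lies 19 mm behind it; z points along the fingers, y is the direction in which the jaws open and shut (so a half turn about z gives the same grasp; the last joint's range is limited). The gripper opens to 85 mm and grips with 20 to 120 N. Pads are 22 mm wide; open, the fingers measure 114 mm over their backs; the gripper's body (76 mm by 85 mm) begins 54 mm behind the grasp point. The pads swing forward as they close: fully open they stand 13 mm farther back than shut.
Start: joints at [1.098, 0.313, 0.046, 1.304, 0, 1.431], TCP at [0.188, 0.543, 0.193] pointing down, gripper open.
Joint ranges: [-2.76, 2.76], [-0.86, 1.69], [-1.03, 1.26], [-2.2, 2.34], [-1.47, 1.5], [-3.14, 3.14]. Speed limits (rad/s): [2.57, 2.57, 3.14, 3.14, 3.14, 3.14].

INTERFACE

Orientations are given as a unit quaternion [w, x, y, z].
In Python, from workcell import get_state, read_camera, hand_in, find_in, silhouettes gives the robot as it stands. The module is installed in compiled form; this text tells all that it offers.
- The arm moves only by the tool send_rows, never from a script. Its argument "deltas" is a list that holds one entry, the list of rows, each a list of 6 numbers: the shift along the world's x, y, z in cm, then the turn, a rotation vector about the world's x, y, z in degrees. In form: [[[dx, dy, dz, wx, wy, wz], ...]]. A call has 1 to 12 rows; each row is the pose to reach, as a shift and turn from the pose commanded when the call began; what a row does not reach only later rows make up. A row lasts 1/10 s, in which the tool goes at most 50 mm and 8.59 degrees, less where a joint would pass 70% of its speed; a pose out of reach is approached as far as the arm can. A call with a gripper value outside its range is refused whole. "jaw" is the opening, from -1 (shut) to 1 (fully open), so that 0 is half open, set as the call begins (left out, the last holds). The fingers move at their own pace and stop on an object; "force" is the grip in N (left out, the last holds). Time passes only in rows, so rows that repeat a pose let the fingers close. It gives the time, the measured TCP pose, the force and the opening at its end, in the units of the state.
- get_state(): the state, without advancing time (a new reading comes with each control period).
- read_camera(name): name is "side" or "top" or "wrist"; returns a dict with "img" (480x640x3 uint8, red, green, blue), "z_map" (480x640 float32, m along the optical axis (not along the pixel's ray), 0 where there is no reading), "vfov" (degrees; the focal length in pixels is half the picture's height over the tangent of half this angle, whatever the lens; pixels are square), "cx", "cy" (the principal point, pixels), "R" (3x3) and "t" (3): a world point X has camera coordinates R X + t; the wrist camera has in their place "hand_eye" (4x4, takes a point from camera to tool coordinates, whose origin is the TCP and whose axes are the flange's). Camera axes: x right, y down, z forward; pixel columns grow to the right and rows downward; lengths in m; the calibration is good to about 2 mm. The wrist camera is an equidistant fisheye: a pixel r from the principal point sees the ray r / f radians off the axis. A picture is of the moment at which its call begins: read the wrist's pose just before it.
- hand_in(): hands the job in, once; it reports no verdict.
Trained networks look in a picture, given as the dict that the camera call returned (one of the last four; its "shot" number tells which), for a name from the list of things; names that differ only in an ending like _2 or _b are one class to them, and where a whole thing is asked for, a point or a joint stands for the part that bears it (a point fixed in the world has none). Each returns a list of dicts, best first, with "conf" (0 to 1); they miss things now and then, are a little off and sometimes report something else, mostly with a low value. They report only what shows in the picture. A call takes as long as a camera call. They do not tell look-alikes from the thing itself.
- find_in(picture, thing): "box" ([centre column, centre row, width, height] in pixels, round what is visible of it).
- silhouettes(picture, thing): "mask" (480x640 bool, what is visible of it) and "box" ([centre column, centre row, width, height] in pixels, round what is visible of it).
The state is a dict: "clock": time; "joint_pos": joint angles; "qvel": joint speeds; "tau": joint torques, N m; "tcp_pos": TCP position; "orientation": TCP orientation; "wrist_force": force on the tool from outside, world axes, zero at the start; "ft_torque": the same for the moment, N m; "finger_gap": finger opening in m.
Only numpy, scipy, OpenCV 4.12 (cv2) and the standard library are available. Lean on these libraries where they do the work, as an engineer would, in place of code of your own. Each camera call takes 0.05 s, during which the arm holds its last target.

TASK

Take the locking pin (the tool with the short square handle) out of the tool rack and set its tip down on the floor of the groove in the carving stand's metal cover plate, close to either end of the groove. Without lifting the tip out of the groove, slide it along until it drops into the hidden locking socket, then push the pin fully home, square to the plate with its collar flush on it, and let go. Leave the other two tools standing in the rack.

Things in the scene. Friction and masses are not known exactly. Their poses are not given: they have to be found in the camera images.
- pin: Loose locking pin, about 150 g, standing handle up in one of the rack's three holes, yaw within 0.3 rad of the rack's. Origin: centre of its tip; z along it towards the handle; x, y square to the handle's faces. From the tip: steel shank 10 mm thick, 45 mm long (first 5 mm taper to a flat tip 6 mm wide), collar 30 mm wide to 50 mm, wooden handle 22 mm square to 110 mm, its top.
- handle (a point): Middle of the pin's square wooden handle (22 by 22 by 60 mm), 80 mm from the tip on the pin's axis; same axes as the pin.
- rack: Fixed wooden block, 80 mm (x) by 200 mm (y) by 60 mm high, origin at the centre of its underside, z up. Three 14 mm square holes at x = 0, y = -60, 0 and 60 mm hold the pin and two other tools, in any order, hanging by their collars, tips 15 mm above the table, with 2 mm of play.
- cover: Fixed aluminium cover plate on the sloping wooden carving stand, 64 (x) by 290 (y) by 10 mm thick; it slopes 30 degrees, lower towards the robot. Origin: middle of the groove, level with the plate's upper face; x up the slope, y along the groove, z square out of the face. A wooden blank on the face below it (x -138 to -46 mm) stands up to 14 mm above the plate; nothing higher is near.
- groove_left (a point): End of the groove at y = +60 mm of the cover, on its floor, same axes as the cover. The groove is a straight slot 14 mm wide and 120 mm long, cut through the 10 mm plate; its flat floor (cover z = -10 mm) is a darker steel clamp bar hidden beneath. The locking socket lies in this floor on the centre line, anywhere from y = -30 to 30 mm of the cover, elsewhere each time.
- groove_right (a point): Other end of the groove (cover y = -60 mm), on its floor. The socket is a round hole 12 mm wide along the cover's z, through the 25 mm bar into free space. A sprung dust plug of the same metal fills it flush, so it hardly shows; it yields to under 1 N and the pin sinks in. Home: collar on the plate, tip at cover z = -45 mm; the pin's weight then keeps it there.
- gouge: Tool standing in the rack, with a round waisted wooden handle up to 28 mm wide; origin at its tip, z up along it, top 122 mm above the origin.
- burnisher: Tool standing in the rack, with a round handle 16 mm wide that ends in a wooden ball 36 mm wide; origin at its tip, z up along it, top 125 mm above the origin.
There are look-alikes about, which are no part of the job. Leave any black or green look-alike of the burnisher alone.

How it is judged:
By the outcome, as a careful person would: the job done as asked, in the order asked, and still so for the second after the job is handed in, with the robot touching nothing.
It also fails if it takes over 64 s, if anything falls off the work surface, if the arm or the gripper's body presses on something with over 40 N, if the wrist force passes 120 N, or if a joint passes its speed limit or range.

## Working session

There is one attempt and no reset: what is moved stays moved. The work goes in short steps, Python scripts to look and compute and a tool call to move; the robot and the scene stay as the last step left them, time stands still between calls to the robot, and variables do not carry over. Pictures are saved under pics/ and viewed, and the job is handed in when it is done.

Besides the shell and the picture viewer there is one more tool, called after "Call:" as name([rows], argument=value, ...), one row to a line, values as JSON. send_rows: Moves the arm, as the interface text tells. Its arguments: {"type":"object","properties":{"deltas":{"type":"array","items":{"type":"array","items":{"type":"array","items":{"type":"number"}}}},"jaw":{"type":"number"},"force":{"type":"number"}},"required":["deltas"]}

```bash
mkdir -p pics
cat > h.py <<'E'
import numpy as np, cv2, json, pickle
from workcell import get_state, read_camera, hand_in, find_in, silhouettes
def save(p,name,crop=None,scale=1):
    im=cv2.cvtColor(p["img"],cv2.COLOR_RGB2BGR)
    if crop: x0,y0,x1,y1=crop; im=im[y0:y1,x0:x1]
    if scale!=1: im=cv2.resize(im,None,fx=scale,fy=scale,interpolation=cv2.INTER_CUBIC)
    cv2.imwrite("pics/"+name+".png",im)
def f(p): return 240/np.tan(np.radians(p["vfov"])/2)
def bp(p,u,v,z):  # pixel+depth->world (fixed cams)
    F=f(p); c=np.stack([(u-p["cx"])/F*z,(v-p["cy"])/F*z,z],-1)
    return (c-p["t"])@p["R"]
def proj(p,X):
    c=np.asarray(X)@p["R"].T+p["t"]; F=f(p)
    return np.stack([c[...,0]/c[...,2]*F+p["cx"],c[...,1]/c[...,2]*F+p["cy"]],-1)
def cloud(p):
    v,u=np.mgrid[0:480,0:640]; return bp(p,u,v,p["z_map"].astype(float))
E
python3 - <<'E'
from h import *
s=get_state(); print(s)
for n in ("side","top"):
    p=read_camera(n); save(p,n+"0"); print(n,p["vfov"],p["cx"],p["cy"],p["R"],p["t"],(p["z_map"]>0).mean())
    pickle.dump(p,open(n+"0.pkl","wb"))
    for t in ("pin","handle","rack","cover","gouge","burnisher"):
        print(t,[(round(d["conf"],2),[round(x) for x in d["box"]]) for d in find_in(p,t)][:4])
print(get_state()["clock"])
E
```

```text
{'clock': 0.0, 'joint_pos': array([ 1.09835774e+00,  3.14056325e-01,  4.49627687e-02,  1.30361072e+00,
       -1.03251782e-05,  1.43122677e+00]), 'qvel': array([-0.00349994,  0.00061759, -0.00048667,  0.00145218, -0.00094183,
       -0.00074152]), 'tau': array([ 1.58782004e-04, -4.80631471e+01,  2.98530489e+01,  1.94057106e-02,
       -7.86257579e-05,  5.97878994e-06]), 'tcp_pos': array([0.18760601, 0.54290175, 0.19167051]), 'orientation': array([-2.82463101e-04,  1.65667115e-01,  9.86181270e-01, -9.11213824e-04]), 'wrist_force': array([-0.34731303, -0.04816569, -0.28320844]), 'ft_torque': array([ 0.02390984, -0.05897688,  0.0173937 ]), 'finger_gap': 0.08518793213594336}
side 45.96482829393761 324.753555865217 234.84309934752508 [[ 0.85261153 -0.52238768  0.01283317]
 [-0.24639022 -0.42355905 -0.87171646]
 [ 0.46080955  0.74007354 -0.48984255]] [-0.37297671  0.22140274  0.7426455 ] 0.995966796875
pin [(0.75, [271, 191, 20, 38])]
handle [(0.72, [271, 195, 19, 38])]
rack [(0.69, [253, 212, 101, 67])]
cover [(0.73, [455, 269, 175, 114])]
gouge [(0.74, [455, 271, 181, 111]), (0.6, [253, 211, 96, 66])]
burnisher [(0.83, [194, 216, 18, 61]), (0.83, [306, 182, 17, 54]), (0.62, [317, 194, 15, 47]), (0.56, [252, 183, 17, 38])]
top 46.87748442629301 322.80156651687366 233.2201693142133 [[-0.01058818 -0.99989727  0.00966123]
 [-0.99867154  0.01008695 -0.05053133]
 [ 0.05042869 -0.01018343 -0.99867575]] [0.0598073  0.47733384 0.93335376] 0.995947265625
pin [(0.95, [192, 237, 25, 14])]
handle [(0.84, [194, 239, 26, 21])]
rack [(0.95, [168, 251, 142, 78]), (0.18, [441, 172, 187, 75])]
cover [(0.59, [442, 172, 182, 76])]
gouge [(0.9, [116, 260, 37, 15])]
burnisher [(0.82, [194, 174, 25, 21]), (0.72, [153, 165, 33, 26]), (0.71, [170, 335, 29, 20]), (0.59, [150, 249, 31, 24])]
0.7
```

View pics/side0.png

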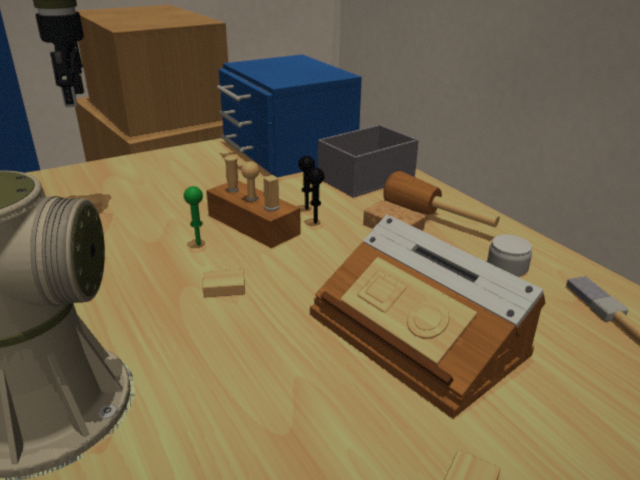

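View pics/top0.png

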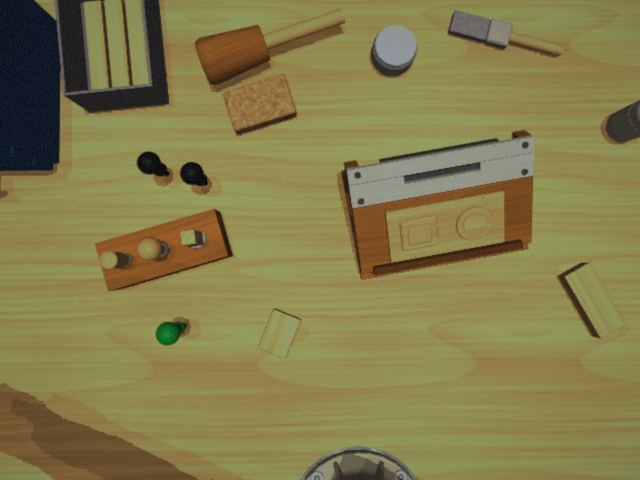

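The side view shows the rack around (253,212), with the pin at (271,191) on the right and the cover around (455,269). In the top view the pin is at (192,237), the rack around (163,250), and the groove slot around (443,172). The black and green tools are look-alikes standing outside the rack.

Run:
```python
from h import *
p=pickle.load(open("top0.pkl","rb")); C=cloud(p); im=p["img"]
hsv=cv2.cvtColor(im,cv2.COLOR_RGB2HSV)
# rack top
roi=np.zeros((480,640),bool); roi[200:300,85:240]=1
m=roi&(abs(C[...,2]-.06)<.006); P=C[m]; print("racktop",m.sum(),P.mean(0),np.median(P[:,2]))
def rect(P):
    r=cv2.minAreaRect((P[:,:2]*1000).astype(np.float32)); return r
print(rect(P))
# handle tops
for (u,v) in ((192,237),(151,249),(116,260)):
    mm=np.zeros_like(roi); mm[v-16:v+16,u-18:u+18]=1
    q=C[mm&(C[...,2]>.1)]; top=np.percentile(q[:,2],95); qq=q[q[:,2]>top-.006]; print(u,v,len(q),top,qq.mean(0),rect(qq))
# table check
print("table",np.median(C[350:440,150:280,2]))
# cover
roi=np.zeros((480,640),bool); roi[130:215,340:540]=1
g=roi&(hsv[...,1]<50)&(im.mean(-1)>110)&(C[...,2]>.08)
P=C[g]
for k in range(5):
    c=P.mean(0); n=np.linalg.svd(P-c,full_matrices=False)[2][2]; n*=np.sign(n[2]); d=(P-c)@n; P=P[abs(d)<max(.003,0)]
print("plane",len(P),c,n,np.degrees(np.arccos(n[2])),d.std())
np.save("plane.npy",[c,n])
y=np.cross(n,[0,0,0]) 
save(p,"cov",(330,120,560,290),3); save(p,"rk",(85,190,245,310),4)
p=pickle.load(open("side0.pkl","rb")); C=cloud(p); hsv=cv2.cvtColor(p["img"],cv2.COLOR_RGB2HSV)
g=np.zeros((480,640),bool); g[215:330,360:545]=1
g&=(hsv[...,1]<50)&(p["img"].mean(-1)>110)&(C[...,2]>.08)
P=C[g]
for k in range(8):
    c=np.median(P,0) if k==0 else P.mean(0); n=np.linalg.svd(P-P.mean(0),full_matrices=False)[2][2]; n*=np.sign(n[2]); d=(P-c)@n; P=P[abs(d)<.004]
print("side plane",len(P),c,n,np.degrees(np.arccos(n[2])))
save(p,"covs",(350,205,550,340),4);save(p,"rks",(180,140,330,250),5)
```

```text
racktop 4927 [0.45174327 0.3124372  0.05958918] 0.059530701715679465
((452.00927734375, 317.65972900390625), (80.39942169189453, 200.8087615966797), 15.967413902282715)
192 237 268 0.12665875493080458 [0.46774715 0.25653055 0.13566236] ((455.91778564453125, 167.0967559814453), (210.1233367919922, 24.333559036254883), 82.56890869140625)
151 249 471 0.13967034029540754 [0.45145991 0.31350272 0.14687175] ((447.5575256347656, 197.6665496826172), (267.40020751953125, 25.220401763916016), 87.98977661132812)
116 260 341 0.13665613661196527 [0.43524712 0.36896168 0.14733404] ((433.65081787109375, 226.41249084472656), (323.89971923828125, 23.672840118408203), 89.33319091796875)
table -0.0006587659668405702
plane 432 [ 0.56503879 -0.1271622   0.11243624] [-0.75253018 -0.13164503  0.64526577] 49.81439521326655 0.0011615308698964398
side plane 599 [ 0.56670942 -0.15614021  0.11036262] [-0.38992788 -0.06455365  0.91857992] 23.280648525130744
```

View pics/cov.png

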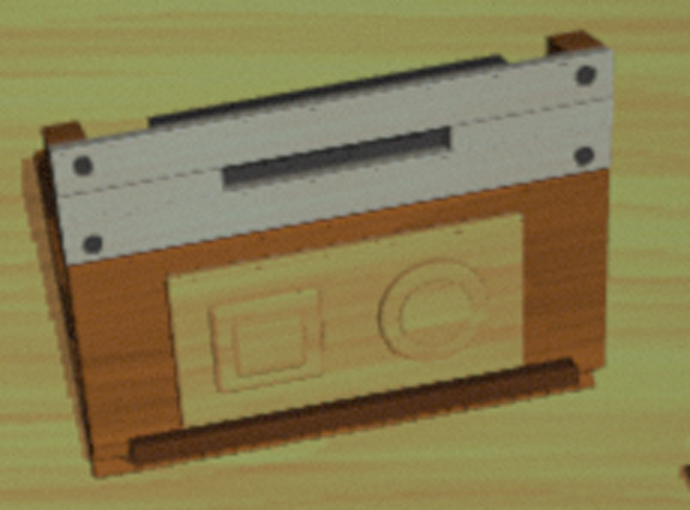

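View pics/covs.png

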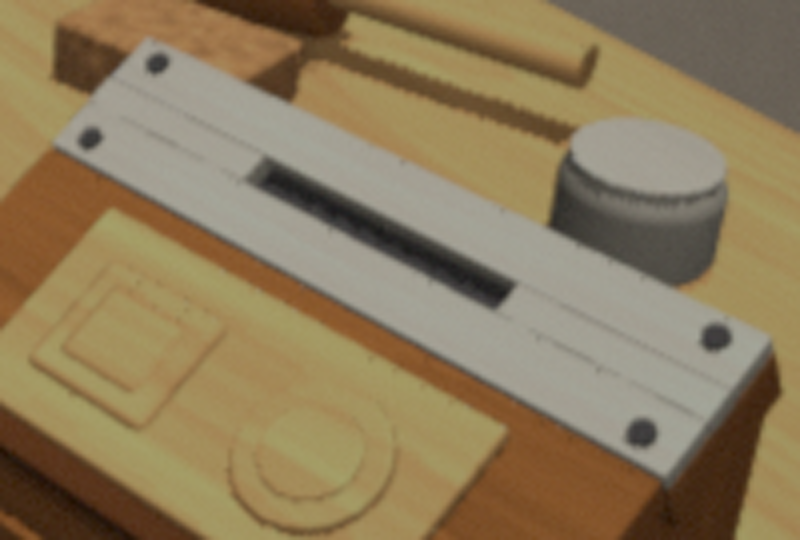

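View pics/rk.png

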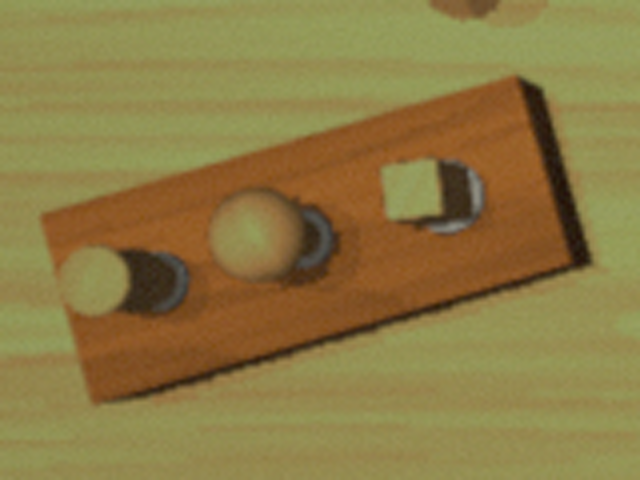

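View pics/rks.png

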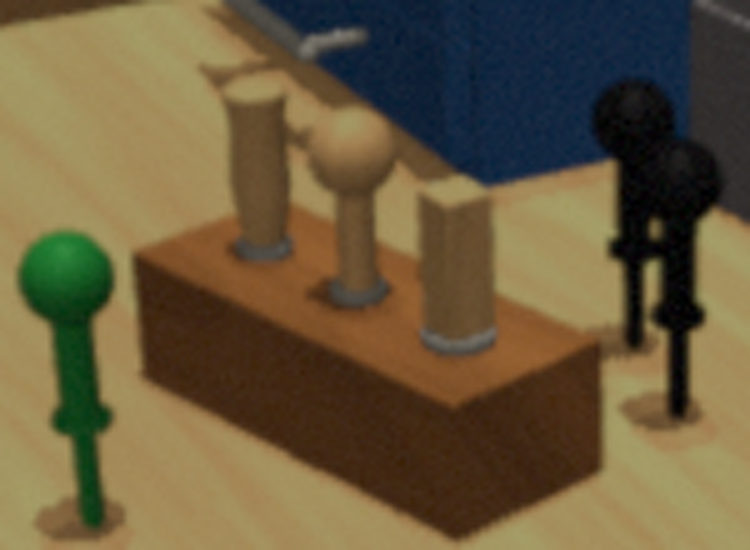

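The top crop shows the groove from (222,178) to (450,138) and the square pin handle top at (412,190). The plate corners are clear in both views, so I'll fit the cover pose jointly from them and get the pin yaw from its handle top.

```bash
cat > fit.py <<'E'
from h import *
from scipy.optimize import least_squares
pt=pickle.load(open("top0.pkl","rb")); ps=pickle.load(open("side0.pkl","rb"))
L=np.array([[32,145,0],[32,-145,0],[-32,-145,0],[-32,145,0]])/1000.
ct=np.array([[50,150],[611,48],[608,168],[68,265]])/3+[330,120]
cs=np.array([[150,38],[770,345],[668,473],[55,148]])/4+[350,205]
G=np.array([[7,60,0],[7,-60,0],[-7,-60,0],[-7,60,0]])/1000.
gs=np.array([[268,157],[518,282],[496,308],[248,180]])/4+[350,205]
gt=np.array([[222,168],[449,128],[451,148],[224,189]])/3+[330,120]
def Rc(yaw,sl=np.radians(30)):
    Ry=cv2.Rodrigues(np.array([0,-sl,0.]))[0]; Rz=cv2.Rodrigues(np.array([0,0,yaw]))[0]; return Rz@Ry
def T(q,X): return X@Rc(q[3]).T+q[:3]
def res(q): return np.r_[(proj(pt,T(q,L))-ct).ravel(),(proj(ps,T(q,L))-cs).ravel(),(proj(ps,T(q,G))-gs).ravel()]
r=least_squares(res,[.58,-.14,.1,.15]); q=r.x
print(q); print(np.round(r.fun.reshape(-1,2),1))
print("grt",np.round(proj(pt,T(q,G))-gt,1))
np.save("cover.npy",q)
C=cloud(pt); P=C[140:205,345:540].reshape(-1,3); loc=(P-q[:3])@Rc(q[3])
m=(abs(loc[:,0])<.028)&(abs(loc[:,1])<.14)&(abs(loc[:,2])<.012)&~((abs(loc[:,0])<.012)&(abs(loc[:,1])<.065)); print("z resid plate",m.sum(),np.median(loc[m,2]))
mid=(loc[:,0]<.0)&(abs(loc[:,0])<.003)&(abs(loc[:,1])<.05); print("floor",np.median(loc[mid,2]))
# rack fit by corners of red block top? use table-level contour
hsv=cv2.cvtColor(pt["img"],cv2.COLOR_RGB2HSV)
m=np.zeros((480,640),bool); m[225:252,180:206]=1
m&=(C[...,2]>.112)&(C[...,2]<.14)
n,lab,st,cen=cv2.connectedComponentsWithStats(m.astype(np.uint8)); k=1+st[1:,4].argmax(); print(st[k],cen[k])
mm=lab==k
c=cv2.findContours(mm.astype(np.uint8),0,1)[0][0]; print(cv2.minAreaRect(c))
print("pin top world",bp(pt,cen[k][0],cen[k][1],np.median(pt["z_map"][mm])))
E
python3 fit.py
```

```text
[ 0.56646148 -0.12993678  0.10853028  0.16921783]
[[ 0.8 -1.1]
 [ 1.  -0.7]
 [ 1.  -1.8]
 [ 0.1 -1.5]
 [-0.8 -0.3]
 [ 0.2 -1.8]
 [-1.2  1.5]
 [-1.3 -0.9]
 [-1.  -0.1]
 [-0.   0.8]
 [-0.3  1.4]
 [-1.5  0.5]]
grt [[-0.  -1.8]
 [ 0.7 -2.1]
 [ 0.2 -0.4]
 [ 0.  -0.4]]
z resid plate 4853 0.003936814039329886
floor -0.00873750915274487
[180 230  17  16 236] [187.91525424 237.33898305]
((187.87193298339844, 237.34756469726562), (15.018688201904297, 15.791709899902344), 83.6598129272461)
pin top world [0.46812275 0.25846158 0.12388483]
```

Run:
```python
from h import *
p=pickle.load(open("top0.pkl","rb")); save(p,"pintop",(176,222,212,258),14)
p=pickle.load(open("side0.pkl","rb")); save(p,"pinside",(250,165,295,220),12)
```

```text
(no output)
```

View pics/pintop.png

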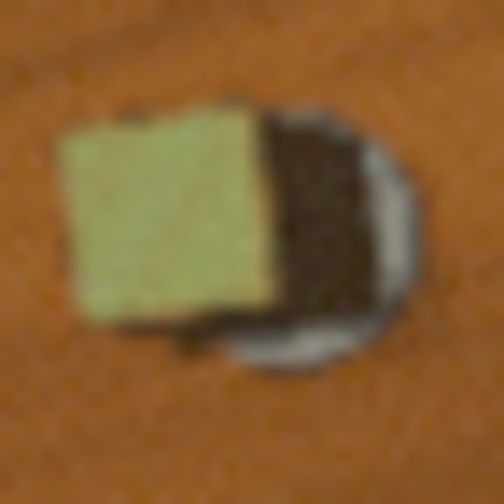

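View pics/pinside.png

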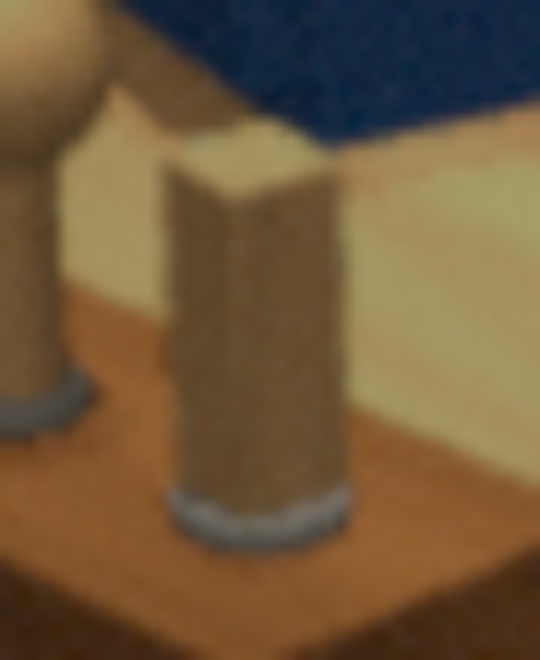

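Call:
send_rows([
  [[3.5, -3.5, 1, 0, 0, -8], [7, -7, 2, 0, 0, -16], [10.5, -10.5, 2, 0, 0, -24], [14, -14, 2, 0, 0, -32], [17.5, -17.5, 2, 0, 0, -40], [21, -21, 2, 0, 0, -48], [24.5, -24.5, 2, 0, 0, -56], [28, -28.4, 2, 0, 0, -64], [28, -28.4, 2, 0, 0, -64], [28, -28.4, 2, 0, 0, -64]],
], jaw=0.3)

```text
clock: 1.7
tcp_pos: [0.4685, 0.2584, 0.2124]
orientation: [-0.0, 0.664, 0.748, -0.0]
wrist_force: [0.0, 0.6, 0.5]
finger_gap: 0.0554
```

```bash
cat >> h.py <<'E'
def q2R(q):
    from scipy.spatial.transform import Rotation as Ro
    return Ro.from_quat([q[1],q[2],q[3],q[0]]).as_matrix()
def wproj(p,s,X):
    H=p["hand_eye"]; Xt=(np.asarray(X)-s["tcp_pos"])@q2R(s["orientation"]); c=(Xt-H[:3,3])@H[:3,:3]
    th=np.arctan2(np.hypot(c[...,0],c[...,1]),c[...,2]); ph=np.arctan2(c[...,1],c[...,0]); F=f(p)
    return np.stack([p["cx"]+F*th*np.cos(ph),p["cy"]+F*th*np.sin(ph)],-1)
def wbp(p,s,u,v,z):
    H=p["hand_eye"]; F=f(p); du=np.asarray(u)-p["cx"]; dv=np.asarray(v)-p["cy"]; r=np.hypot(du,dv)+1e-9; th=r/F
    c=np.stack([du/r*np.tan(th)*z,dv/r*np.tan(th)*z,z+0*r],-1)
    return (c@H[:3,:3].T+H[:3,3])@q2R(s["orientation"]).T+s["tcp_pos"]
E
python3 - <<'E'
from h import *
s=get_state(); p=read_camera("wrist"); save(p,"w1"); pickle.dump((p,s),open("w1.pkl","wb"))
R=q2R(s["orientation"]); print(s["clock"],s["tcp_pos"],R,s["finger_gap"],p["vfov"],p["cx"],p["cy"],p["hand_eye"])
print([(d["conf"],d["box"]) for d in find_in(p,"handle")])
ct=pickle.load(open("side0.pkl","rb")); print(proj(ct,[.468,.258,.125]))
print(wproj(p,s,[.468,.258,.125]))
E
```

```text
1.7 [0.46853472 0.25836019 0.21242798] [[-1.18499367e-01  9.92954000e-01 -5.03237784e-04]
 [ 9.92954112e-01  1.18499442e-01  1.21036035e-04]
 [ 1.79816611e-04 -4.85349333e-04 -9.99999866e-01]] 0.05541358981382279 65.70646984690485 324.2097447424674 243.7044674855672 [[-3.72201392e-04 -9.65607523e-01 -2.60003795e-01  6.48169985e-02]
 [ 9.99998917e-01  1.07802845e-05 -1.47155742e-03 -1.04795596e-03]
 [ 1.42374983e-03 -2.60004061e-01  9.65606473e-01 -1.81735846e-01]
 [ 0.00000000e+00  0.00000000e+00  0.00000000e+00  1.00000000e+00]]
[(0.83, [325.7, 227.2, 28.4, 50.2])]
[269.03595434 176.51231366]
[325.45020159 234.1796    ]
```

View pics/w1.png

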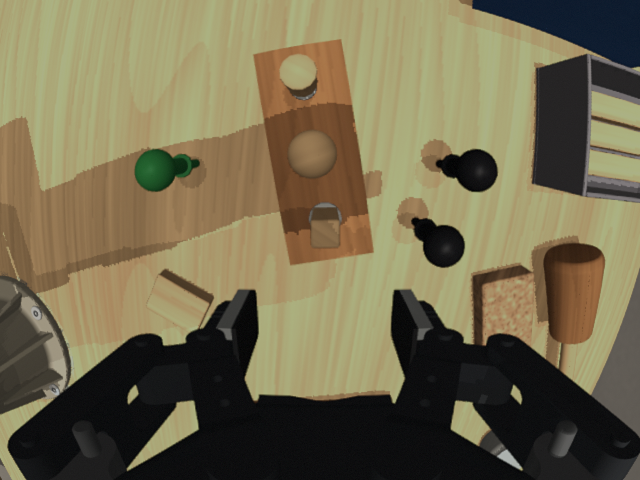

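The wrist view has the pin top at (325,234), exactly where predicted, with its faces square to the jaws and nothing beside it. I'll go down.

Call:
send_rows([
  [[0, 0, -4, 0, 0, 0], [0, 0, -8, 0, 0, 0], [0, 0, -11, 0, 0, 0], [0, 0, -13, 0, 0, 0], [0, 0, -13, 0, 0, 0]],
])

```text
clock: 2.3
tcp_pos: [0.464, 0.2601, 0.0798]
orientation: [-0.001, 0.662, 0.75, -0.003]
wrist_force: [-1.1, 0.2, -0.1]
finger_gap: 0.0558
```

Call:
send_rows([
  [[0, 0, 0, 0, 0, 0], [0, 0, 0, 0, 0, 0], [0, 0, 0, 0, 0, 0], [0, 0, 0, 0, 0, 0], [0, 0, 0, 0, 0, 0], [0, 0, 0, 0, 0, 0]],
], jaw=-1, force=60)

```text
clock: 2.9
tcp_pos: [0.4691, 0.2604, 0.0848]
orientation: [0.001, 0.663, 0.749, 0.002]
wrist_force: [-1.6, -0.1, 5.6]
finger_gap: 0.0181
```

Run:
```python
from h import *
s=get_state(); p=read_camera("wrist"); save(p,"w2"); save(read_camera("side"),"s2",(180,130,340,250),5)
print(s["clock"],s["tcp_pos"],s["finger_gap"],s["wrist_force"],s["qvel"])
s=get_state();print(s["clock"],s["tcp_pos"],s["finger_gap"],s["wrist_force"])
```

```text
2.9 [0.46907939 0.26038201 0.0847509 ] 0.01812733018195309 [-1.64914155 -0.09171966  5.64021608] [-0.00053409  0.0005684  -0.00128658  0.00050604 -0.0016135   0.00116501]
3.0 [0.46908988 0.26036485 0.08474938] 0.018239058605731856 [-1.5304073  0.7976637  6.5964762]
```

View pics/w2.png

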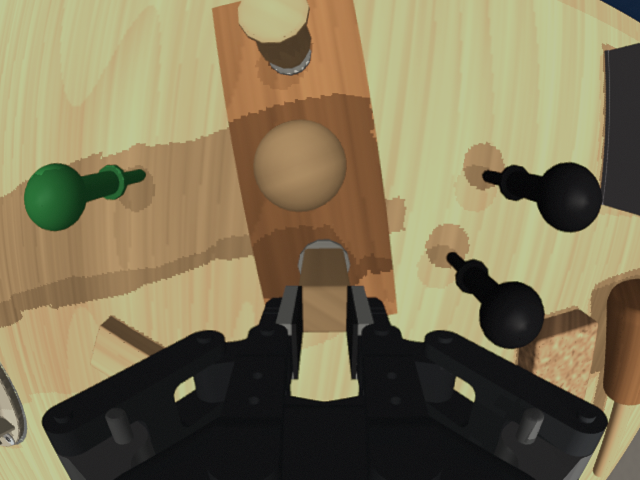

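View pics/s2.png

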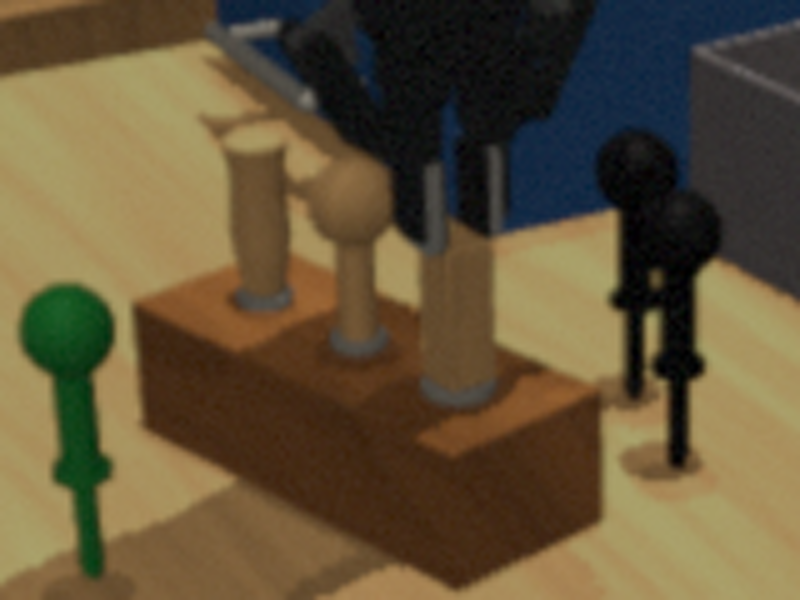

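Run:
```python
from h import *
s=get_state(); p=read_camera("wrist"); t=read_camera("side"); R=q2R(s["orientation"]); tp=s["tcp_pos"]
print("tcp px",wproj(p,s,tp),"grasp",wproj(p,s,tp-R[:,2]*.019), "side tcp",(proj(t,tp)-[180,130])*5)
for y in (-.01,.01):
  for k in (0,.019,.03): print(y,k,"pad",wproj(p,s,tp+R[:,1]*y-R[:,2]*k),(proj(t,tp+R[:,1]*y-R[:,2]*k)-[180,130])*5)
for z in (.125,.130,.14,.15):
  print(z,[np.round(wproj(p,s,np.array([.468,.258,z])+a*R[:,0]*.011),0) for a in (-1,1)],(proj(t,[.468,.258,z])-[180,130])*5)
d=p["z_map"]; print(d[285:335:6,320:330:5]); 
for v in range(250,345,8): print(v,np.round(wbp(p,s,325,v,float(d[v,325])),4))
```

```text
tcp px [326.77616507 273.27757819] grasp [326.9824668  286.82196481] side tcp [448.59655526 324.5362229 ]
-0.01 0 pad [307.50730393 273.25571029] [427.17372753 331.20481439]
-0.01 0.019 pad [305.73558423 286.78350905] [425.18785599 286.84805492]
-0.01 0.03 pad [304.54317495 295.9380683 ] [424.02253897 260.81933875]
0.01 0 pad [346.03419575 273.24653744] [469.809972   317.93281779]
0.01 0.019 pad [348.21485748 286.76677133] [468.20470503 273.90094065]
0.01 0.03 pad [349.68156784 295.91486247] [467.26285316 248.06629367]
0.125 [array([324., 333.]), array([324., 286.])] [445.17977168 232.56156832]
0.13 [array([324., 339.]), array([324., 291.])] [444.718474   220.54324501]
0.14 [array([324., 351.]), array([324., 301.])] [443.78960576 196.3431689 ]
0.15 [array([324., 365.]), array([324., 312.])] [442.85227844 171.92270627]
[[0.15283865 0.15358362]
 [0.15086801 0.1510984 ]
 [0.1522147  0.1522519 ]
 [0.15279484 0.15419617]
 [0.15216284 0.15350686]
 [0.15361752 0.15418053]
 [0.15411559 0.15439142]
 [0.15549794 0.15558524]
 [0.295442   0.29404104]]
250 [0.4671 0.2691 0.072 ]
258 [0.4671 0.269  0.0865]
266 [0.467  0.269  0.0994]
274 [0.467  0.2687 0.1098]
282 [0.4669 0.2693 0.1215]
290 [0.4672 0.2671 0.1249]
298 [0.4675 0.264  0.126 ]
306 [0.468  0.2604 0.1259]
314 [0.4685 0.2563 0.125 ]
322 [0.469  0.2525 0.1249]
330 [0.4694 0.2487 0.125 ]
338 [4.790e-01 1.747e-01 3.000e-04]
```

Run:
```python
from h import *
def tool(p,s,m):
    v,u=np.nonzero(m); X=wbp(p,s,u,v,p["z_map"][m].astype(float)); return (X-s["tcp_pos"])@q2R(s["orientation"]),u,v
p1,s1=pickle.load(open("w1.pkl","rb"))
s=get_state(); p=read_camera("wrist"); save(p,"w3z",(230,230,430,400),4)
for P,S in ((p1,s1),(p,s)):
    Z=P["z_map"]; m=(Z>.02)&(Z<.26)&(P["img"].mean(-1)<140); m[:280]=0
    T,u,v=tool(P,S,m); k=(abs(T[:,1])<.05)&(T[:,2]>-.08)
    T,u,v=T[k],u[k],v[k]
    i=np.argsort(-T[:,2])[:4000:250]; print(len(T)); print(np.round(np.c_[T[i]*1000,u[i],v[i]]).astype(int))
```

```text
4376
[[ -5  27 -43 391 318]
 [  7  27 -48 396 297]
 [  6  38 -51 423 301]
 [  9 -29 -54 251 298]
 [ 10  33 -56 415 298]
 [  6 -38 -58 226 309]
 [  3  26 -60 399 319]
 [  2 -29 -62 248 325]
 [ 10  27 -64 403 306]
 [  6 -42 -65 210 318]
 [  6 -38 -67 219 320]
 [ 10  27 -69 406 312]
 [-10  27 -71 402 365]
 [ 10  31 -72 421 317]
 [ -8 -29 -74 245 365]
 [ -4  27 -76 406 359]]
7456
[[-29  41  26 393 302]
 [-24 -38  25 264 297]
 [-15  30  24 377 283]
 [-14  20  24 361 281]
 [-13 -17  24 298 281]
 [-21  39  23 392 292]
 [  9  -9 -36 306 282]
 [  9  -3 -40 319 285]
 [  0   3 -40 334 306]
 [-11  -7 -40 312 329]
 [  2   7 -41 345 301]
 [  7   6 -41 343 290]
 [  2  -2 -41 323 302]
 [  3   4 -41 337 299]
 [-10  -9 -41 307 329]
 [ 10  14 -44 363 286]]
```

View pics/w3z.png

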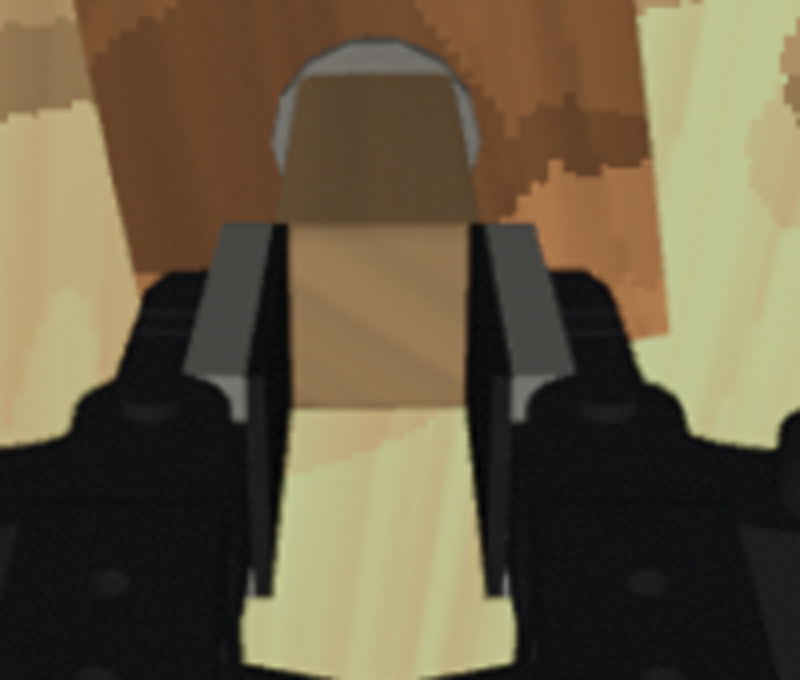

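Run:
```python
from h import *
s=get_state(); p=read_camera("side"); C=cloud(p); save(p,"s3",(250,130,295,215),7)
for (x,y) in ((430,200),(432,230),(432,245),(436,240),(432,256),(455,240),(455,300),(495,160),(495,200),(497,225),(480,240)):
    u,v=180+x/5,130+y/5; print(x,y,np.round(C[int(round(v)),int(round(u))],4))
print(s)
```

```text
430 200 [0.4563 0.2457 0.1454]
432 230 [0.4549 0.2439 0.1342]
432 245 [0.4552 0.2451 0.1275]
436 240 [0.4573 0.2449 0.1292]
432 256 [0.4596 0.2547 0.1187]
455 240 [0.4692 0.2521 0.1239]
455 300 [0.4637 0.2428 0.1036]
495 160 [0.4873 0.2521 0.1531]
495 200 [0.4852 0.2489 0.1382]
497 225 [0.4846 0.2483 0.1282]
480 240 [0.4768 0.2461 0.1245]
{'clock': 3.15, 'joint_pos': array([ 3.56454690e-01,  2.93389017e-01, -2.53424704e-01,  1.02032526e+00,
        9.12436577e-04,  1.80607591e+00]), 'qvel': array([-0.00105695, -0.00031306,  0.00043025,  0.00129734, -0.00045896,
       -0.00114429]), 'tau': array([-8.91911555e-01, -4.14302123e+01,  2.58474666e+01, -4.97282948e-01,
       -4.67285542e-01,  6.85303967e-03]), 'tcp_pos': array([0.46903608, 0.26034666, 0.08471321]), 'orientation': array([4.57227030e-04, 6.62991872e-01, 7.48624222e-01, 1.82841938e-03]), 'wrist_force': array([-2.22102446,  1.79035364,  5.81826644]), 'ft_torque': array([ 0.20969869,  0.36056773, -0.01742059]), 'finger_gap': 0.01872698758434968}
```

View pics/s3.png

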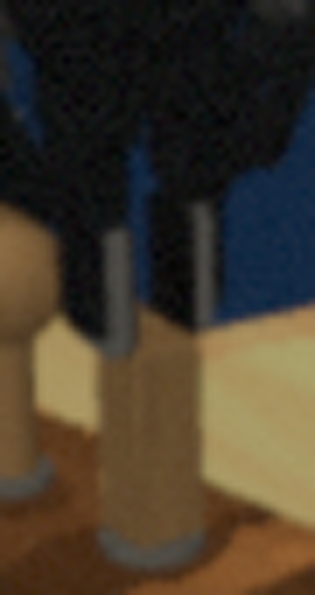

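The picture shows the finger ends at z≈0.122, level with the pin top, about 37 mm behind the reported TCP. Both the side and wrist depth maps agree, so I haven't got a proper grasp. I'll open, lift 5 mm and check the finger ends against the TCP before going deeper.

Call:
send_rows([
  [[0, 0, 0, 0, 0, 0], [0, 0, 0, 0, 0, 0], [0, 0, 0.5, 0, 0, 0], [0, 0, 0.5, 0, 0, 0], [0, 0, 0.5, 0, 0, 0]],
], jaw=0.1)

```text
clock: 3.7
tcp_pos: [0.4681, 0.2595, 0.0878]
orientation: [0.0, 0.663, 0.749, 0.0]
wrist_force: [-0.7, -0.8, -0.9]
finger_gap: 0.0473
```

Run:
```python
from h import *
s=get_state(); p=read_camera("side"); C=cloud(p); save(p,"s4",(235,120,315,220),6)
w=read_camera("wrist"); save(w,"w4",(160,200,480,440),2.5)
print(s["clock"],s["tcp_pos"],s["finger_gap"],s["wrist_force"],s["joint_pos"])
T=(C-s["tcp_pos"])@q2R(s["orientation"])
m=(abs(T[...,0])<.03)&(abs(T[...,1])<.07)&(T[...,2]<.0)&(T[...,2]>-.12)&(p["img"].mean(-1)<90)
for lo,hi in ((-.07,-.02),(.01,.07)):
    q=T[m&(T[...,1]>lo)&(T[...,1]<hi)]; print(lo,len(q),np.percentile(q[:,2],[50,90,97,99,100]))
```

```text
3.7 [0.46808649 0.25951936 0.08782684] 0.04727194075977237 [-0.74471642 -0.84305425 -0.94093628] [ 3.56218525e-01  2.91549955e-01 -2.47771355e-01  1.03097492e+00
 -2.86929803e-05  1.80611050e+00]
-0.07 643 [-0.09447163 -0.05601772 -0.04786781 -0.04349349 -0.04094441]
0.01 628 [-0.09243258 -0.05265315 -0.0429442  -0.0315817  -0.00029804]
```

View pics/s4.png

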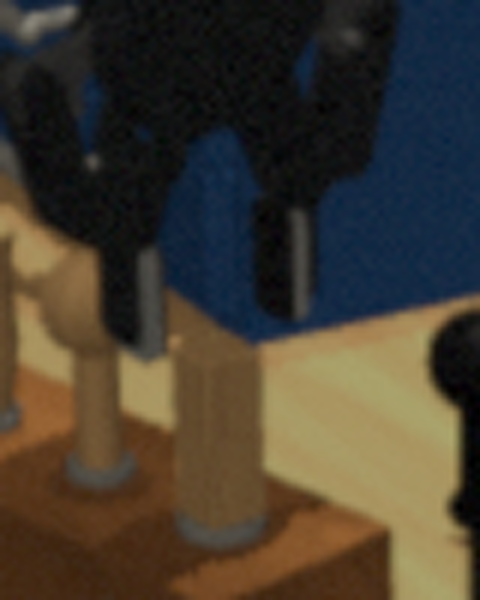

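View pics/w4.png

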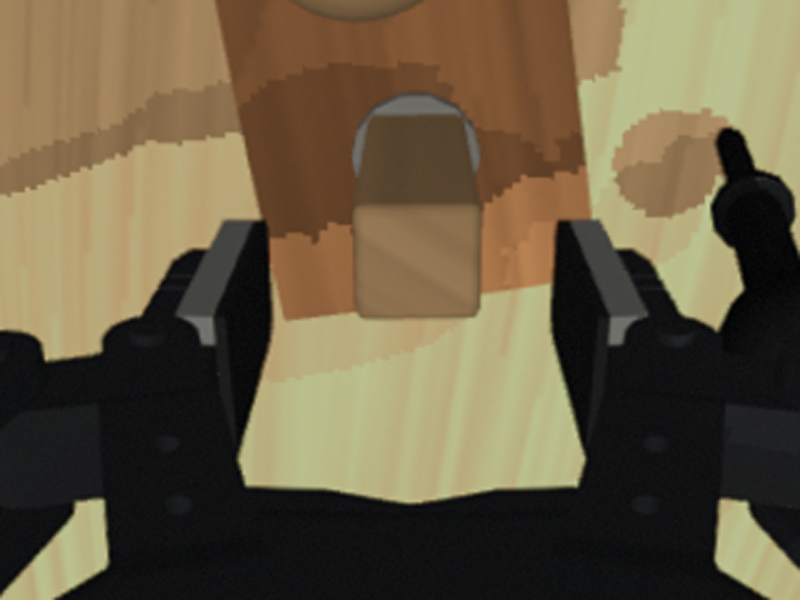

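Confirmed: the finger ends are at tool z≈-41 mm at this opening and about -36 mm when closed, and the pin is undisturbed. I'll work from that measured finger end and lower by 3.5 cm, watching the force.

Call:
send_rows([
  [[0, -0.1, -1, 0, 0, 0], [0, -0.1, -2, 0, 0, 0], [0, -0.1, -2, 0, 0, 0]],
])

```text
clock: 4.1
tcp_pos: [0.4662, 0.2578, 0.0654]
orientation: [-0.001, 0.663, 0.749, -0.002]
wrist_force: [-0.5, 0.0, -0.9]
finger_gap: 0.047
```

Run:
```python
from h import *
s=get_state(); p=read_camera("side");  save(p,"s5",(235,110,335,220),5)
print(s["clock"],s["tcp_pos"],s["finger_gap"],s["wrist_force"])
```

```text
4.1 [0.46623817 0.25783526 0.06537972] 0.04702506537956075 [-0.47878642  0.02217913 -0.93662969]
```

View pics/s5.png

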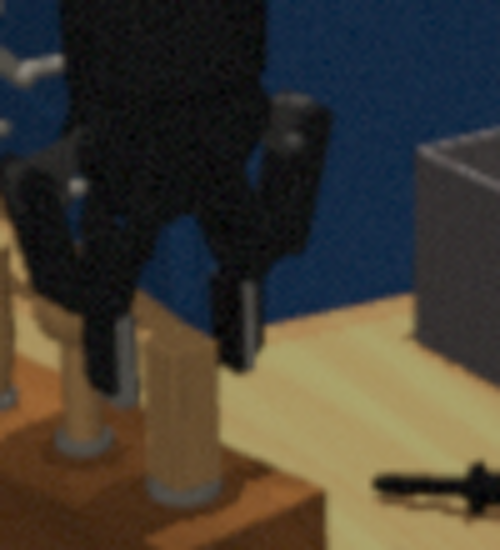

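The black look-alike near the right finger has toppled. I'll look at the whole scene before moving again.

Run:
```python
from h import *
s=get_state(); p=read_camera("side");  save(p,"s6"); save(read_camera("top"),"t6"); w=read_camera("wrist"); save(w,"w6")
pickle.dump((w,s),open("w6.pkl","wb"));print(s["clock"],s["tcp_pos"],s["finger_gap"],s["wrist_force"])
```

```text
4.15 [0.46668406 0.25800763 0.0661378 ] 0.04658434326641726 [-0.59628606  0.18924404 -0.52226279]
```

View pics/s6.png

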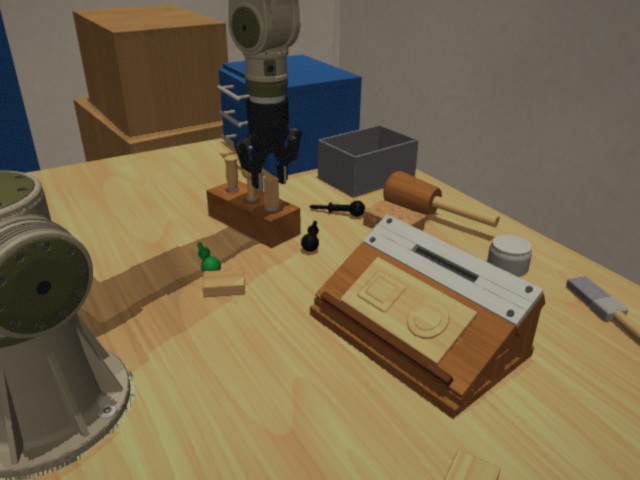

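View pics/t6.png

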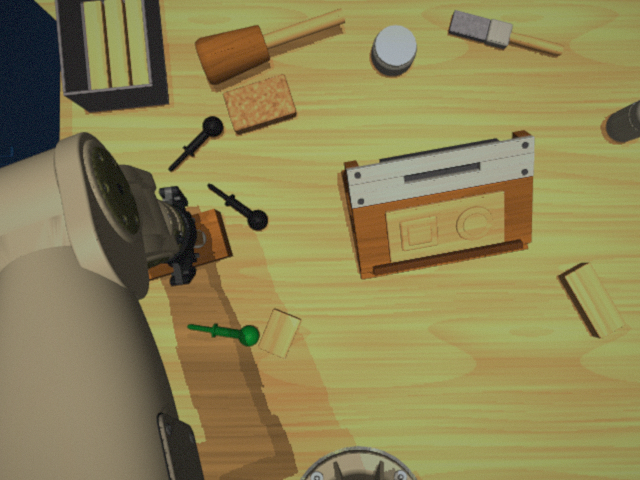

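View pics/w6.png

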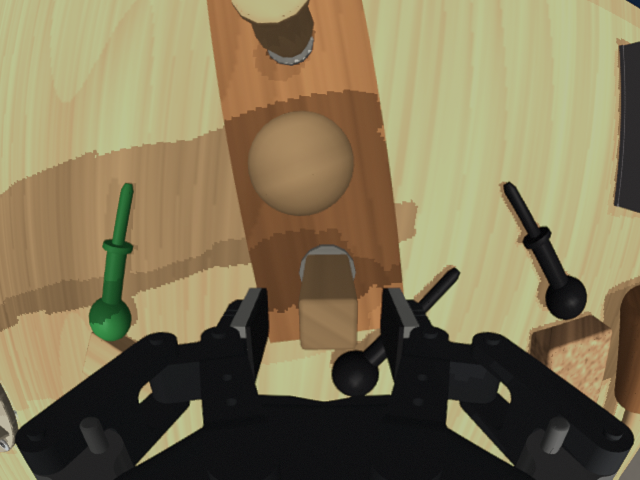

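All three free-standing look-alikes have fallen over, including the green one and the far black one, which the arm never came near. The wrist force never showed contact. They seem to have been balanced on their tips and toppled by themselves. They lie flat, clear of the path and still on the table, so I'll leave them and carry on.

Call:
send_rows([
  [[0, 0, -0.8, 0, 0, 0], [0, 0, -1.5, 0, 0, 0], [0, 0, -1.5, 0, 0, 0], [0, 0, -1.5, 0, 0, 0]],
])

```text
clock: 4.7
tcp_pos: [0.4675, 0.2583, 0.0522]
orientation: [-0.0, 0.663, 0.749, -0.0]
wrist_force: [0.6, 0.4, 0.3]
finger_gap: 0.0467
```

Call:
send_rows([
  [[0, 0, 0, 0, 0, 0], [0, 0, 0, 0, 0, 0], [0, 0, 0, 0, 0, 0], [0, 0, 0, 0, 0, 0], [0, 0, 0, 0, 0, 0]],
], jaw=-1, force=60)

```text
clock: 5.2
tcp_pos: [0.4681, 0.2586, 0.0529]
orientation: [0.0, 0.663, 0.749, 0.0]
wrist_force: [-0.7, 0.5, 1.6]
finger_gap: 0.0212
```

Run:
```python
from h import *
s=get_state(); p=read_camera("side");  save(p,"s7",(235,110,335,220),5); w=read_camera("wrist"); save(w,"w7")
print(s["clock"],s["tcp_pos"],s["finger_gap"],s["wrist_force"])
```

```text
5.2 [0.4681451  0.25858556 0.05293021] 0.02122995399616618 [-0.67475644  0.53125805  1.60299941]
```

View pics/s7.png

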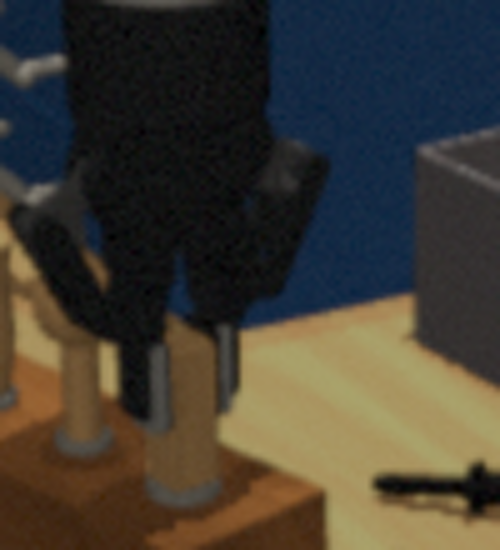

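View pics/w7.png

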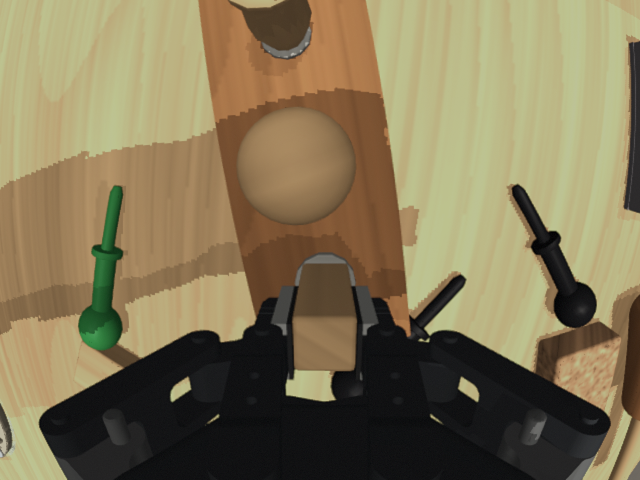

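Good grasp, with the opening reading 21 mm on the 22 mm handle and the pads about 25 mm deep. Next I'll lift straight out.

Call:
send_rows([
  [[0, 0, 1.5, 0, 0, 0], [0, 0, 3, 0, 0, 0], [0, 0, 6, 0, 0, 0], [0, 0, 10, 0, 0, 0], [0, 0, 14, 0, 0, 0], [0, 0, 14, 0, 0, 0], [0, 0, 14, 0, 0, 0]],
])

```text
clock: 6.0
tcp_pos: [0.4683, 0.2586, 0.193]
orientation: [0.0, 0.663, 0.749, 0.001]
wrist_force: [-0.2, 0.2, -2.6]
finger_gap: 0.0208
```

Run:
```python
from h import *
s=get_state(); p=read_camera("side");  save(p,"s8",(225,60,345,220),3.5); w=read_camera("wrist"); save(w,"w8",(200,200,440,440),2.5)
pickle.dump((p,w,s),open("c8.pkl","wb"))
print(s["clock"],s["tcp_pos"],s["finger_gap"],s["wrist_force"])
```

```text
6.0 [0.46825214 0.25864132 0.19302893] 0.020841021298924463 [-0.19378609  0.2060107  -2.60439741]
```

View pics/s8.png

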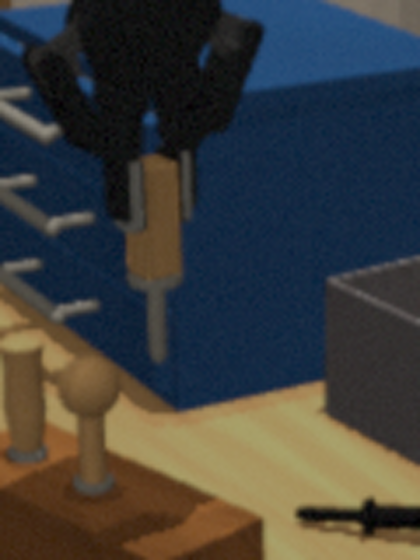

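View pics/w8.png

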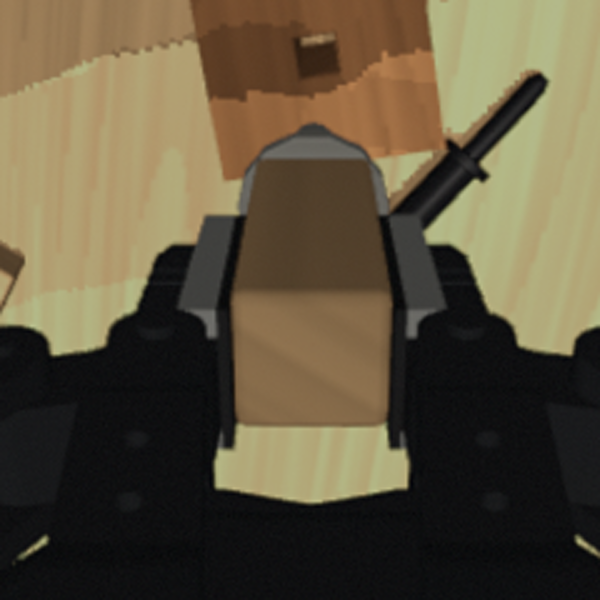

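```bash
cat > pinfit.py <<'E'
from h import *
from scipy.optimize import least_squares
p,w,s=pickle.load(open("c8.pkl","rb"))
R=q2R(s["orientation"]); t=s["tcp_pos"]
B=np.diag([1,-1,-1.])
def W(q,X):
    A=cv2.Rodrigues(np.array([q[3],q[4],0]))[0]@B
    return (X@A.T+q[:3])@R.T+t
# pin pts: x->tool x, y->-tool y, z->-tool z
Xw=np.array([[-11,11,110],[-11,-11,110],[11,11,110],[11,-11,110],[11,11,50],[11,-11,50]])/1000.
uw=np.array([[236,425],[388,425],[232,291],[392,291],[262,158],[376,158]])/2.5+200
print(np.round(wproj(w,s,W([0,0,.038,0,0],Xw))-uw,1))
r=least_squares(lambda q:(wproj(w,s,W(q,Xw))-uw).ravel(),[0,0,.038,0,0])
print(r.x*[1000,1000,1000,57.3,57.3]); print(np.round(r.fun.reshape(-1,2),2))
tip=np.array([158,360])/3.5+[225,60]; top=np.array([155,160])/3.5+[225,60]
print("side meas tip",tip,"pred",proj(p,W(r.x,np.zeros(3))),"nominal",proj(p,W([0,0,.038,0,0],np.zeros(3))))
print("side top",top,proj(p,W(r.x,np.array([0,0,.11]))))
np.save("pintool.npy",r.x)
E
python3 pinfit.py
```

```text
Traceback (most recent call last):
  File "pinfit.py", line 12, in <module>
    print(np.round(wproj(w,s,W([0,0,.038,0,0],Xw))-uw,1))
                             ~^^^^^^^^^^^^^^^^^^^
  File "pinfit.py", line 7, in W
    A=cv2.Rodrigues(np.array([q[3],q[4],0]))[0]@B
      ~~~~~~~~~~~~~^^^^^^^^^^^^^^^^^^^^^^^^^
cv2.error: OpenCV(4.12.0) /io/opencv/modules/calib3d/src/calibration_base.cpp:151: error: (-210:Unsupported format or combination of formats) The matrices must have 32f or 64f data type in function 'Rodrigues'
```

```bash
sed -i 's/\[q\[3\],q\[4\],0\]/[q[3],q[4],0.]/' pinfit.py; python3 pinfit.py
```

```text
[[ 2.1  0.4]
 [ 3.7  0.3]
 [ 1.6 -1.1]
 [ 4.7 -1.2]
 [-0.8 -3.2]
 [-0.5 -3.2]]
[-3.25864357  1.39207884 41.66476705 -1.26401387 -0.49602054]
[[ 0.21 -0.39]
 [-0.17  0.35]
 [-0.34 -0.3 ]
 [ 0.45  0.33]
 [ 0.33 -0.14]
 [-0.52  0.15]]
side meas tip [270.14285714 162.85714286] pred [270.10069071 163.92580176] nominal [268.46427012 161.76709802]
side top [269.28571429 105.71428571] [266.51302012 107.14881813]
```

```bash
cat >> fit.py <<'E'
print("---- top only")
Rz=lambda q:res(q)
def rt(q): return np.r_[(proj(pt,T(q,L))-ct).ravel(),(proj(pt,T(q,G))-gt)[2:].ravel(), (q[2]-.1105)*200]
r=least_squares(rt,q); print(r.x,np.round(r.fun,1)); np.save("cover_top.npy",r.x)
E
cat > plan.py <<'E'
from h import *
from scipy.spatial.transform import Rotation as Ro
def Rc(yaw):
    return cv2.Rodrigues(np.array([0,0,yaw]))[0]@cv2.Rodrigues(np.array([0,-np.pi/6,0.]))[0]
def goal(cov,loc,off,):  # cov pose [x,y,z,yaw]; loc tip target in cover (m); off tip in tool
    R=Rc(cov[3]); RT=np.stack([-R[:,0],R[:,1],-R[:,2]],1)
    tip=R@np.array(loc)+cov[:3]; return tip-RT@np.array(off),RT
def delta(s,pos,RT):
    rv=Ro.from_matrix(RT@q2R(s["orientation"]).T).as_rotvec(degrees=True)
    return np.round((pos-s["tcp_pos"])*100,2),np.round(rv,2)
E
python3 fit.py | tail -2
python3 - <<'E'
from plan import *
c=np.load("cover_top.npy"); s=get_state(); pos,RT=goal(c,[0,.051,.04],[-.001,.0005,.0385]); print(pos,RT,delta(s,pos,RT))
# intermediate
d,rv=delta(s,pos,RT); print(np.linalg.norm(d),np.linalg.norm(rv))
E
```

```text
---- top only
[ 0.56499637 -0.12911552  0.10831754  0.17054621] [ 0.3 -0.   0.4  0.2  0.5 -1.  -0.4 -0.4 -0.3  0.5 -0.5  0.6 -0.4]
[ 0.51689144 -0.08615668  0.17580053] [[-0.85346129 -0.16972066  0.49274611]
 [-0.1469824   0.98549221  0.08486033]
 [-0.5         0.         -0.8660254 ]] (array([  5.01, -34.43,  -1.52]), array([-19.82, -26.93,  90.55]))
34.825786423281244 96.52647201674782
```

Call:
send_rows([
  [[0.4, -2.9, 1, -1.65, -2.24, 7.55], [0.8, -5.7, 2, -3.3, -4.49, 15.09], [1.2, -8.6, 3, -4.95, -6.73, 22.64], [1.7, -11.5, 3, -6.6, -8.98, 30.2], [2.1, -14.3, 3, -8.25, -11.2, 37.7], [2.5, -17.2, 3, -9.9, -13.5, 45.3], [2.9, -20.1, 3, -11.6, -15.7, 52.8], [3.3, -23, 3, -13.2, -18, 60.4], [3.8, -25.8, 3, -14.9, -20.2, 67.9], [4.2, -28.7, 3, -16.5, -22.4, 75.5], [4.6, -31.6, 2, -18.2, -24.7, 83], [5, -34.4, 1, -19.8, -26.9, 90.55]],
])

```text
clock: 7.3
tcp_pos: [0.516, -0.0819, 0.2018]
orientation: [0.254, -0.073, 0.964, 0.024]
wrist_force: [1.6, -0.2, -1.9]
finger_gap: 0.0211
```

Call:
send_rows([
  [[0, 0, 0, 0, 0, 0], [0, 0, 0, 0, 0, 0], [0, 0, 0, 0, 0, 0]],
])

```text
clock: 7.6
tcp_pos: [0.5168, -0.0807, 0.2027]
orientation: [0.253, -0.07, 0.965, 0.024]
wrist_force: [-0.4, -0.6, -2.5]
finger_gap: 0.0209
```

Run:
```python
from plan import *
s=get_state(); p=read_camera("side"); t=read_camera("top"); w=read_camera("wrist")
save(p,"s9",(340,130,540,280),4); save(w,"w9"); save(t,"t9",(320,90,560,270),3)
pickle.dump((p,t,w,s),open("c9.pkl","wb"))
c=np.load("cover_top.npy"); pos,RT=goal(c,[0,.051,.04],[-.001,.0005,.0385])
print(s["clock"],s["tcp_pos"],s["wrist_force"],delta(s,pos,RT),s["joint_pos"])
```

```text
7.6 [ 0.51682814 -0.08072039  0.20273851] [-0.35459727 -0.62938752 -2.46810411] (array([ 0.01, -0.54, -2.69]), array([-0.54, -0.67,  1.25])) [-0.51738149 -0.17909705 -0.60041621  0.73782     0.31647148 -0.59659171]
```

View pics/s9.png

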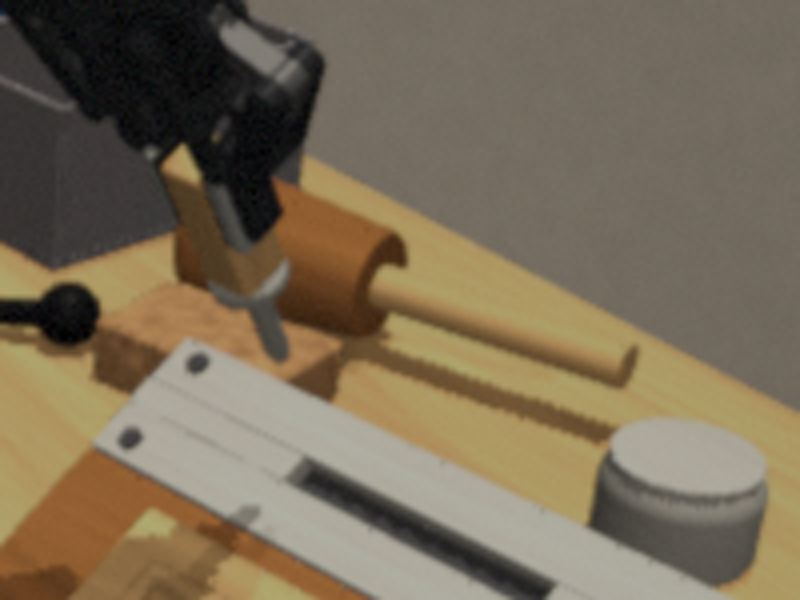

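View pics/w9.png

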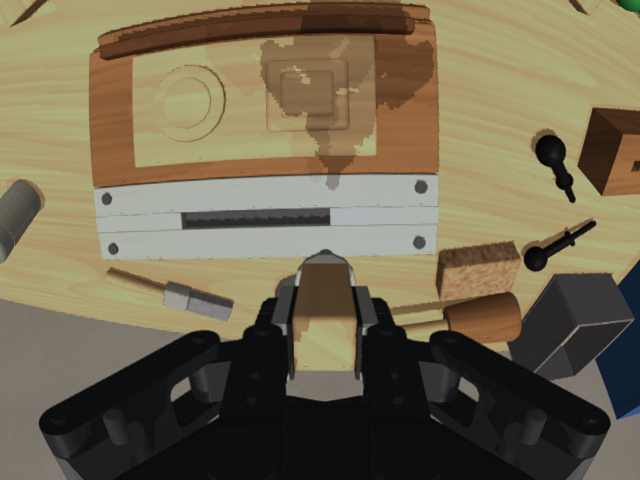

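View pics/t9.png

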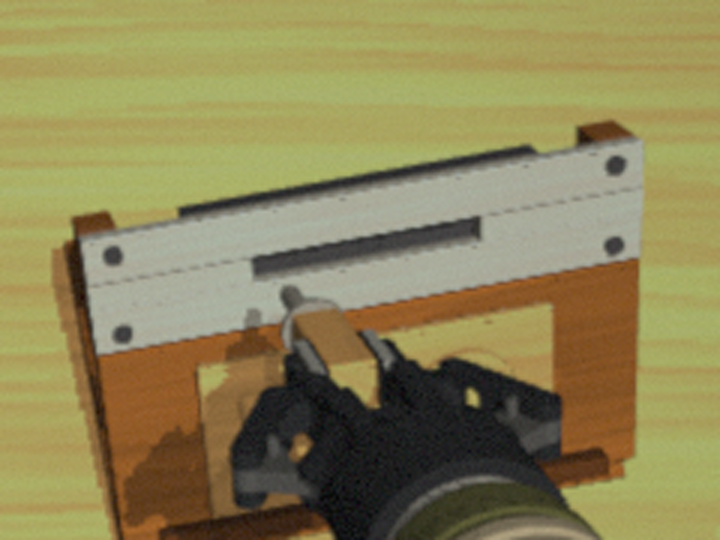

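The wrist view shows the whole plate, with the groove from (181,220) to (330,216). I'll fit the cover pose from this picture, and locate the tip from the top and side views.

Run:
```python
from h import *
p,t,w,s=pickle.load(open("c9.pkl","rb"))
save(w,"w9a",(85,165,285,275),4); save(w,"w9b",(255,165,455,275),4)
save(t,"t9z",(395,165,455,225),10); save(p,"s9z",(380,170,430,240),9)
```

```text
(no output)
```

View pics/w9a.png

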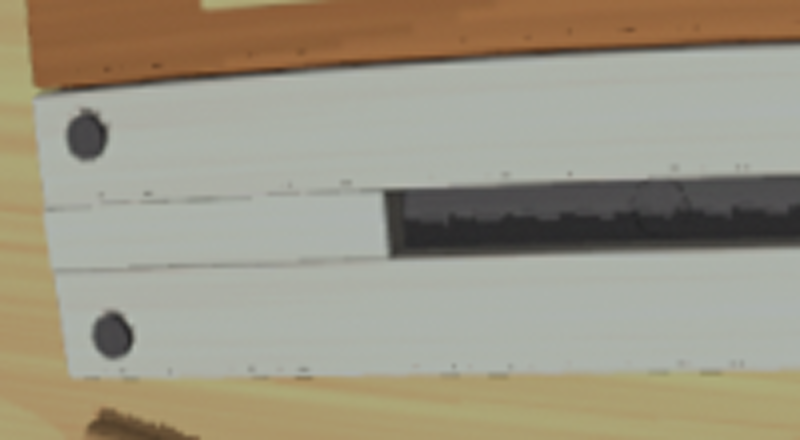

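View pics/w9b.png

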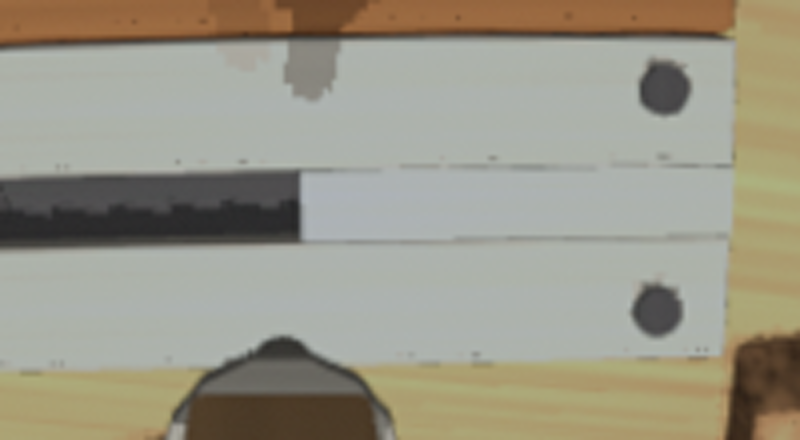

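View pics/t9z.png

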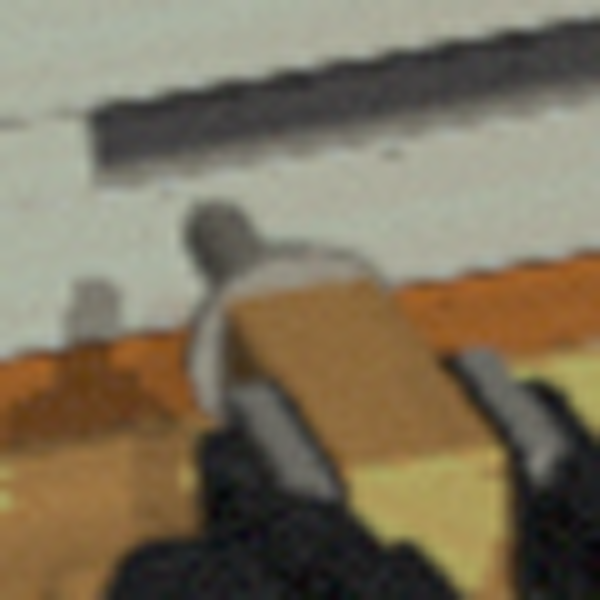

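View pics/s9z.png

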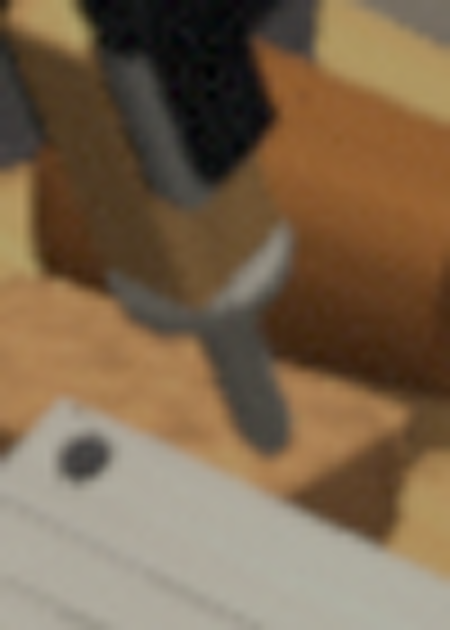

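```bash
cat > fit2.py <<'E'
from plan import *
from scipy.optimize import least_squares
p,t,w,s=pickle.load(open("c9.pkl","rb"))
A=np.array([[-32,-145],[32,-145],[-7,-60],[7,-60]]); a=np.array([[35,92],[70,378],[385,191],[392,258]])/4+[85,165]
B=np.array([[-32,145],[32,145],[-7,60],[7,60]]); b=np.array([[735,38],[722,355],[300,171],[300,242]])/4+[255,165]
X=np.c_[np.r_[A,B],np.zeros(8)]/1000; U=np.r_[a,b]
T=lambda q,X:X@Rc(q[3]).T+q[:3]
c0=np.load("cover_top.npy")
r=least_squares(lambda q:(wproj(w,s,T(q,X))-U).ravel(),c0)
print("wrist",r.x,"top",c0,"joint",np.load("cover.npy")); print(np.round(r.fun.reshape(-1,2),1).tolist())
print("top px of wrist-cover groove corners",np.round(proj(t,T(r.x,X[[2,3,6,7]])),1).tolist())
np.save("cover_w.npy",r.x)
R=q2R(s["orientation"])
for o in ([0,0,.038],[-.001,.0005,.0385],[-.003,.0014,.0405]):
    tip=s["tcp_pos"]+R@np.array(o); print(o,tip,proj(t,tip),proj(p,tip),"cover",np.round((tip-r.x[:3])@Rc(r.x[3])*1000,1))
print("meas",(416.3,186.8),(410.2,218.9))
rel=Rc(r.x[3]).T@R; print("tool axes in cover",np.round(rel,3))
# hint location: ray through wrist pixel to floor
F=Rc(r.x[3])
def ongroove(u,v,z=-.010):
    a=wbp(w,s,u,v,.2); 
    b=wbp(w,s,u,v,.3); la=(a-r.x[:3])@F; lb=(b-r.x[:3])@F; k=(z-la[2])/(lb[2]-la[2]); return la+k*(lb-la)
print("hint",ongroove(250,214.))
E
python3 fit2.py
python3 - <<'E'
from h import *
p,t,w,s=pickle.load(open("c9.pkl","rb"))
im=w["img"][200:232,175:340].astype(float); g=im.mean(-1); g=np.clip((g-20)*4,0,255).astype(np.uint8); g=cv2.resize(g,None,fx=4.8,fy=9,interpolation=cv2.INTER_CUBIC); cv2.imwrite("pics/w9g.png",g)
E
```

```text
wrist [ 0.56295733 -0.12953474  0.11038997  0.16587065] top [ 0.56499637 -0.12911552  0.10831754  0.17054621] joint [ 0.56646148 -0.12993678  0.10853028  0.16921783]
[[-0.4, 0.7], [0.3, -0.1], [-0.1, -0.4], [-0.2, -0.3], [-0.2, 0.3], [-0.1, 0.2], [0.2, -0.3], [0.5, -0.1]]
top px of wrist-cover groove corners [[480.7, 171.1], [480.6, 162.7], [404.6, 184.6], [403.9, 176.2]]
[0, 0, 0.038] [ 0.53523602 -0.07758901  0.16964252] [416.04887023 186.69023116] [408.813363   217.84794443] cover [13.4 55.8 60.7]
[-0.001, 0.0005, 0.0385] [ 0.53626633 -0.0769297   0.16970387] [415.58257969 185.97230649] [409.07728005 217.47593518] cover [14.4 56.3 60.2]
[-0.003, 0.0014, 0.0405] [ 0.53882619 -0.07562756  0.16895451] [414.5480141  184.27384904] [409.8200897  217.17580839] cover [16.4 57.2 58.2]
meas (416.3, 186.8) (410.2, 218.9)
tool axes in cover [[-1.     0.02  -0.01 ]
 [ 0.02   1.     0.001]
 [ 0.01   0.001 -1.   ]]
hint [-0.00184167 -0.00447813 -0.01      ]
```

View pics/w9g.png

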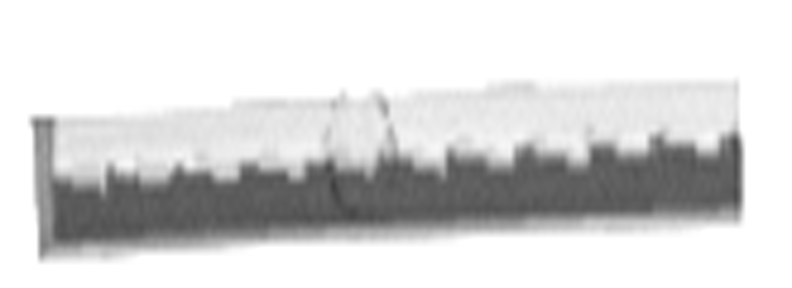

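The enhanced view shows a faint seam circle in the groove floor around picture column 250, so the socket is probably near cover y ≈ -4 mm. I'll still do the slide as asked, starting from the left end.

Run:
```python
from plan import *
cov=np.array([.5638,-.1293,.1096,.168]); np.save("cov.npy",cov)
s=get_state()
for z in (.012,.004): pos,RT=goal(cov,[0,.050,z],[0,0,.038]); print(delta(s,pos,RT))
R=Rc(.168); print("cover axes cm per cm",np.round(R,4).T)
```

```text
(array([ 1.32, -0.39, -5.1 ]), array([-0.46, -0.55,  0.96]))
(array([ 1.71, -0.33, -5.79]), array([-0.46, -0.55,  0.96]))
cover axes cm per cm [[ 0.8538  0.1448  0.5   ]
 [-0.1672  0.9859  0.    ]
 [-0.493  -0.0836  0.866 ]]
```

Call:
send_rows([
  [[0.7, -0.2, -2.5, -0.23, -0.27, 0.5], [1.3, -0.4, -4, -0.46, -0.55, 0.96], [1.3, -0.4, -5.1, -0.46, -0.55, 0.96], [1.3, -0.4, -5.1, -0.46, -0.55, 0.96], [1.3, -0.4, -5.1, -0.46, -0.55, 0.96]],
])

```text
clock: 8.25
tcp_pos: [0.5307, -0.0848, 0.1531]
orientation: [0.258, -0.081, 0.963, 0.022]
wrist_force: [-0.2, -0.0, -1.4]
finger_gap: 0.0211
```

Run:
```python
from plan import *
s=get_state(); p=read_camera("side"); t=read_camera("top"); 
pickle.dump((p,t,s),open("c10.pkl","wb"))
save(p,"s10",(380,180,480,280),7); save(t,"t10",(380,140,480,220),7)
cov=np.load("cov.npy"); pos,RT=goal(cov,[0,.050,-.010],[0,0,.038]); R=q2R(s["orientation"])
tip=s["tcp_pos"]+R@[0,0,.038]; print(s["clock"],s["wrist_force"],"tip cover",np.round((tip-cov[:3])@Rc(cov[3])*1000,1),delta(s,pos,RT))
print((proj(t,tip)-[380,140])*7,(proj(p,tip)-[380,180])*7)
```

```text
8.25 [-0.20075509 -0.04819772 -1.40892319] tip cover [-0.  49.4 12.3] (array([ 1.09,  0.24, -1.93]), array([0.  , 0.01, 0.03]))
[229.11330742 292.22345992] [244.4019297  455.18550895]
```

View pics/s10.png

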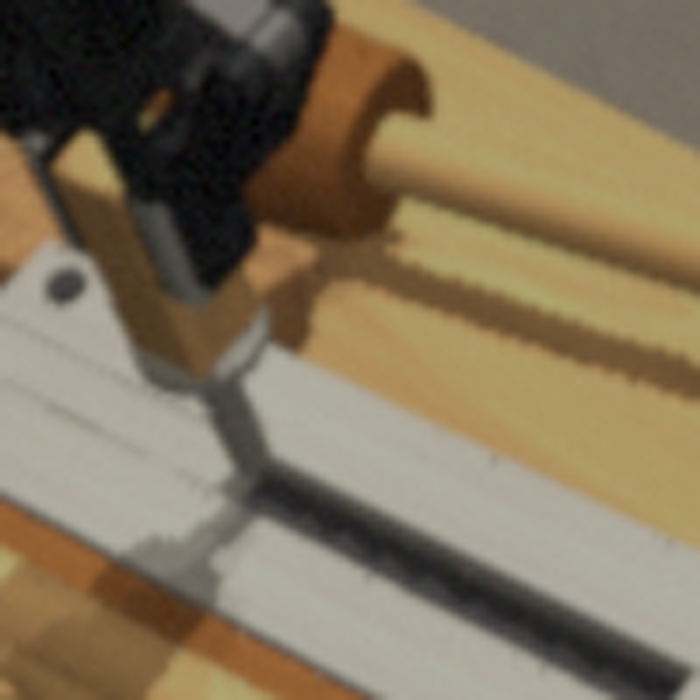

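View pics/t10.png

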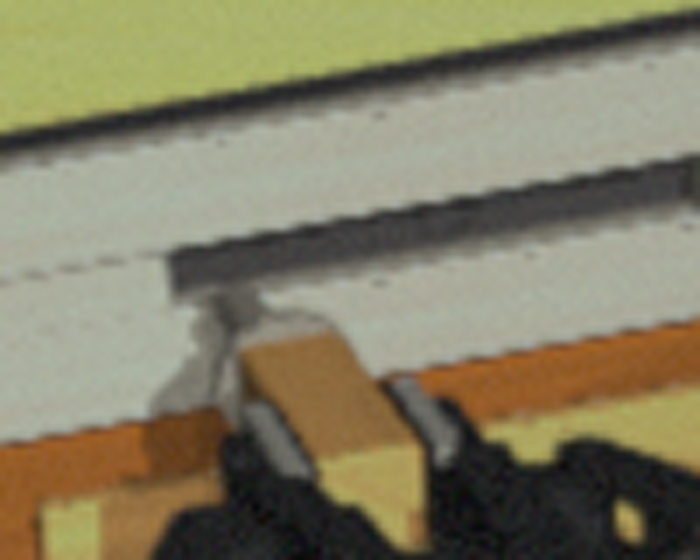

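Call:
send_rows([
  [[0.3, 0.05, -0.4, 0, 0, 0], [0.6, 0.1, -0.85, 0, 0, 0], [0.81, 0.14, -1.29, 0, 0, 0], [0.81, 0.14, -1.29, 0, 0, 0], [0.81, 0.14, -1.29, 0, 0, 0]],
])

```text
clock: 8.85
tcp_pos: [0.5384, -0.0842, 0.1395]
orientation: [0.258, -0.08, 0.963, 0.022]
wrist_force: [-0.1, -1.0, -2.4]
finger_gap: 0.0212
```

```bash
cat > chk.py <<'E'
from plan import *
import sys
s=get_state(); cov=np.load("cov.npy"); R=q2R(s["orientation"]); C=Rc(cov[3])
tip=s["tcp_pos"]+R@[0,0,.038]
print(round(s["clock"],2),"tip cover",np.round((tip-cov[:3])@C*1000,1),"F cover",np.round(s["wrist_force"]@C,1),"tilt",np.round(C.T@R@[0,0,1],3),"gap",round(s["finger_gap"],4))
if len(sys.argv)>1:
    n=sys.argv[1]; p=read_camera("side"); t=read_camera("top"); save(p,"s"+n,(380,180,480,280),6); save(t,"t"+n,(380,140,480,220),7)
    w=read_camera("wrist"); save(w,"w"+n,(160,180,480,420),2.5); pickle.dump((p,t,w,s),open("c"+n+".pkl","wb"))
E
python3 chk.py 11
```

```text
8.85 tip cover [-0.2 48.7 -3.4] F cover [-1.4 -1.  -1.9] tilt [-0.    -0.001 -1.   ] gap 0.0212
```

View pics/s11.png

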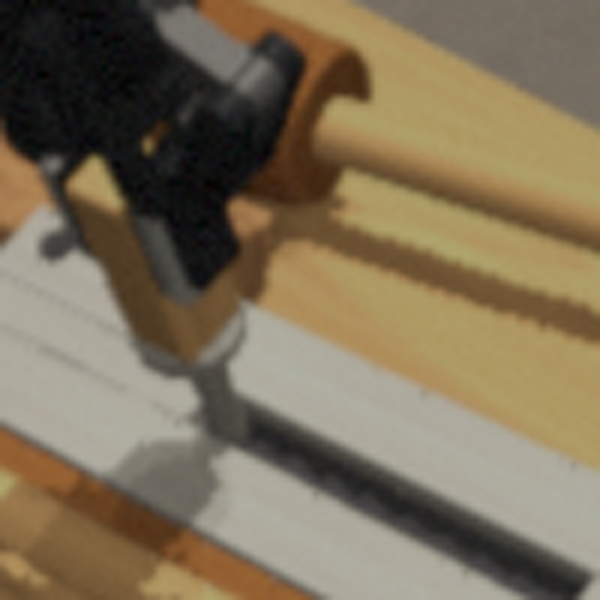

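View pics/w11.png

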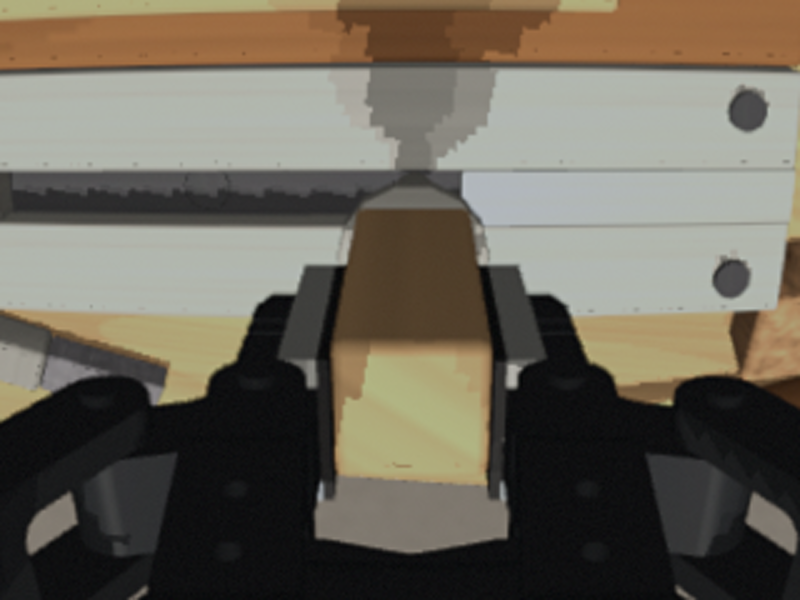

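The tip sits inside the groove at its left end. The seam shows at (210,187) in the wrist crop. I'll lower onto the floor in small steps.

Call:
send_rows([
  [[0.1, 0.02, -0.17, 0, 0, 0], [0.2, 0.03, -0.35, 0, 0, 0], [0.27, 0.05, -0.48, 0, 0, 0], [0.27, 0.05, -0.48, 0, 0, 0]],
])

```text
clock: 9.4
tcp_pos: [0.5413, -0.084, 0.1358]
orientation: [0.258, -0.08, 0.963, 0.021]
wrist_force: [-7.4, -2.0, 6.6]
finger_gap: 0.0213
```

```bash
python3 chk.py
```

```text
9.4 tip cover [ 0.5 48.4 -8. ] F cover [-3.3 -0.7  9.5] tilt [ 0.    -0.002 -1.   ] gap 0.0213
```

That's the floor, with about 11 N of contact. I'll ease the press slightly, keep contact, and slide 40 mm towards -y.

Call:
send_rows([
  [[0.05, -0.4, 0.03, 0, 0, 0], [0.12, -0.79, 0.03, 0, 0, 0], [0.19, -1.18, 0.03, 0, 0, 0], [0.25, -1.58, 0.03, 0, 0, 0], [0.32, -1.97, 0.03, 0, 0, 0], [0.39, -2.37, 0.03, 0, 0, 0], [0.45, -2.76, 0.03, 0, 0, 0], [0.52, -3.15, 0.03, 0, 0, 0], [0.59, -3.55, 0.03, 0, 0, 0], [0.65, -3.94, 0.03, 0, 0, 0], [0.65, -3.94, 0.03, 0, 0, 0]],
])

```text
clock: 10.5
tcp_pos: [0.5477, -0.1219, 0.1359]
orientation: [0.258, -0.08, 0.962, 0.023]
wrist_force: [-5.5, 3.7, 6.1]
finger_gap: 0.0217
```

```bash
python3 chk.py 12
```

```text
10.5 tip cover [ 0.5 10.  -7.9] F cover [-1.1  4.6  7.7] tilt [ 0.001  0.002 -1.   ] gap 0.0217
```

View pics/s12.png

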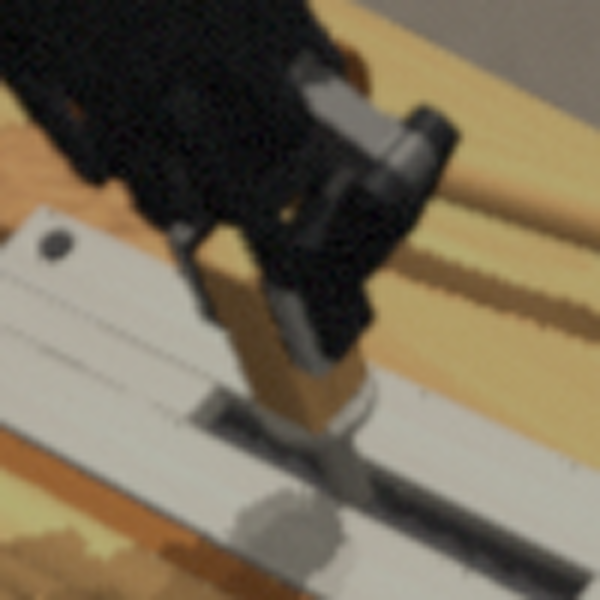

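View pics/w12.png

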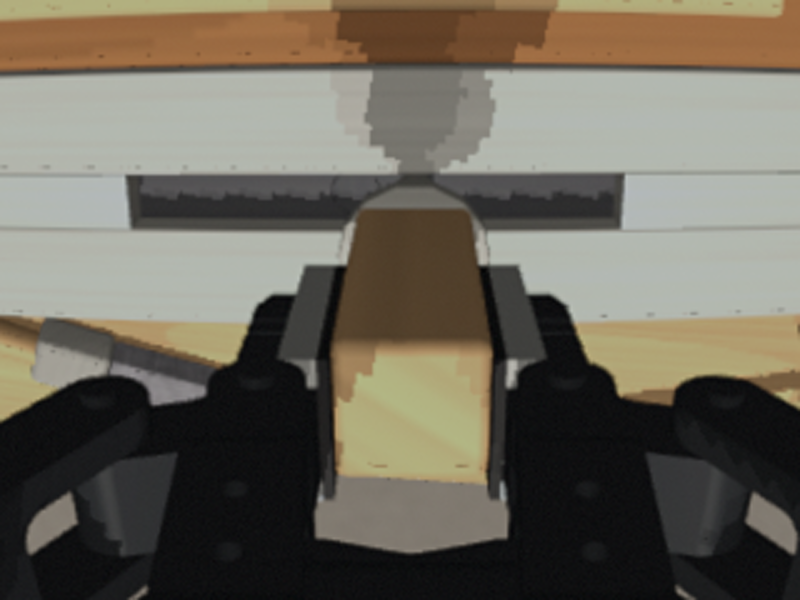

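The tip is still on the floor at y≈10, and the seam is about 14 mm ahead of it. I'll slide on slowly.

Call:
send_rows([
  [[0.03, -0.2, 0, 0, 0, 0], [0.07, -0.39, 0, 0, 0, 0], [0.1, -0.59, 0, 0, 0, 0], [0.13, -0.79, 0, 0, 0, 0], [0.15, -0.89, 0, 0, 0, 0], [0.17, -0.99, 0, 0, 0, 0], [0.18, -1.08, 0, 0, 0, 0], [0.18, -1.08, 0, 0, 0, 0]],
])

```text
clock: 11.45
tcp_pos: [0.5497, -0.1341, 0.1354]
orientation: [0.258, -0.08, 0.963, 0.021]
wrist_force: [-0.4, -0.8, -2.1]
finger_gap: 0.021
```

```bash
python3 chk.py
```

```text
11.45 tip cover [ 0.1 -2.4 -8.3] F cover [-1.5 -0.7 -1.6] tilt [ 0.    -0.002 -1.   ] gap 0.021
```

The normal force has vanished while the height command is unchanged, so the tip is over the sprung plug. I'll press down 3 mm.

Call:
send_rows([
  [[0.05, 0.01, -0.09, 0, 0, 0], [0.1, 0.02, -0.17, 0, 0, 0], [0.15, 0.03, -0.26, 0, 0, 0], [0.15, 0.03, -0.26, 0, 0, 0]],
])

```text
clock: 11.85
tcp_pos: [0.5515, -0.1342, 0.1329]
orientation: [0.258, -0.08, 0.963, 0.021]
wrist_force: [0.8, -0.7, -1.4]
finger_gap: 0.0213
```

```bash
python3 chk.py 13
```

```text
11.85 tip cover [  0.4  -2.8 -11.4] F cover [-0.2 -0.8 -1.6] tilt [ 0.    -0.002 -1.   ] gap 0.0213
```

View pics/w13.png

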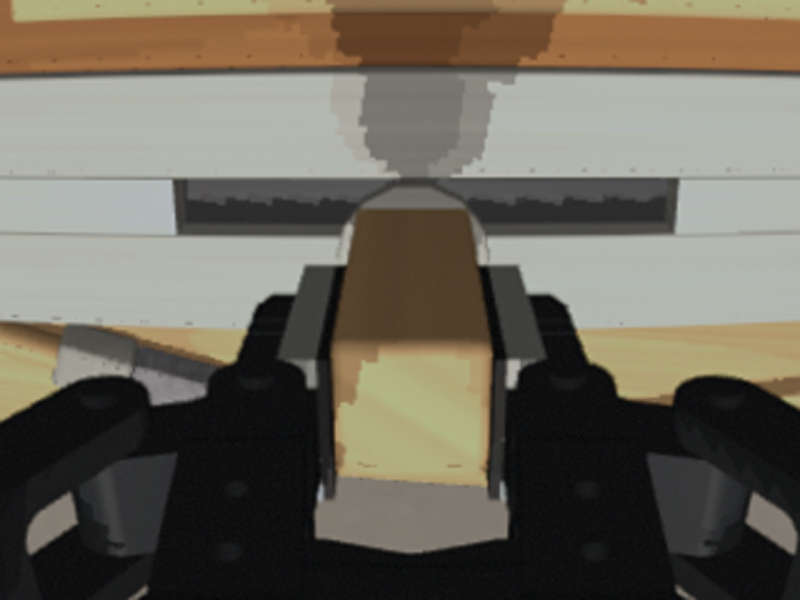

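It sinks without resistance, so the socket is found. I'll feed it in by stages and watch the side forces.

Call:
send_rows([
  [[0.1, 0.02, -0.17, 0, 0, 0], [0.2, 0.03, -0.35, 0, 0, 0], [0.25, 0.04, -0.43, 0, 0, 0], [0.25, 0.04, -0.43, 0, 0, 0]],
])

```text
clock: 12.4
tcp_pos: [0.5543, -0.1339, 0.129]
orientation: [0.259, -0.08, 0.962, 0.021]
wrist_force: [2.4, -3.1, -0.5]
finger_gap: 0.0209
```

```bash
python3 chk.py
```

```text
12.4 tip cover [  0.9  -3.1 -16.2] F cover [ 1.3 -3.5 -1.4] tilt [ 0.001 -0.002 -1.   ] gap 0.0209
```

Call:
send_rows([
  [[0.04, -0.04, 0.02, 0, 0, 0], [0.14, -0.02, -0.15, 0, 0, 0], [0.24, -0.01, -0.33, 0, 0, 0], [0.29, 0, -0.41, 0, 0, 0], [0.29, 0, -0.41, 0, 0, 0]],
])

```text
clock: 12.9
tcp_pos: [0.5568, -0.1336, 0.1245]
orientation: [0.258, -0.08, 0.963, 0.021]
wrist_force: [3.6, -4.5, 0.5]
finger_gap: 0.0213
```

```bash
python3 chk.py; python3 -c "
from h import *
print(get_state()['ft_torque'])"
```

```text
12.9 tip cover [  0.9  -3.2 -21.3] F cover [ 2.7 -5.  -0.9] tilt [ 0.001 -0.002 -1.   ] gap 0.0213
[-0.95405352 -0.34218071 -0.56673509]
```

Call:
send_rows([
  [[0.06, -0.09, 0.03, 0, 0, 0], [0.16, -0.07, -0.15, 0, 0, 0], [0.26, -0.06, -0.32, 0, 0, 0], [0.31, -0.05, -0.41, 0, 0, 0], [0.31, -0.05, -0.41, 0, 0, 0]],
])

```text
clock: 13.4
tcp_pos: [0.5595, -0.1335, 0.1198]
orientation: [0.258, -0.08, 0.963, 0.022]
wrist_force: [2.7, -1.5, -1.8]
finger_gap: 0.0216
```

```bash
python3 chk.py; python3 -c "
from h import *
print(get_state()['ft_torque'])"
```

```text
13.4 tip cover [  0.8  -3.4 -26.7] F cover [ 1.2 -2.  -2.7] tilt [-0. -0. -1.] gap 0.0216
[-0.48069823 -0.17100772 -0.34161091]
```

Call:
send_rows([
  [[0.13, -0.02, -0.16, 0, 0, 0], [0.23, 0, -0.33, 0, 0, 0], [0.33, 0.01, -0.51, 0, 0, 0], [0.43, 0.03, -0.68, 0, 0, 0], [0.53, 0.05, -0.85, 0, 0, 0], [0.62, 0.06, -1.02, 0, 0, 0], [0.62, 0.06, -1.02, 0, 0, 0]],
])

```text
clock: 14.1
tcp_pos: [0.5655, -0.1329, 0.1095]
orientation: [0.258, -0.08, 0.963, 0.022]
wrist_force: [1.3, 0.4, -2.2]
finger_gap: 0.0212
```

```bash
python3 chk.py 14
```

```text
14.1 tip cover [  0.8  -3.8 -38.7] F cover [ 0.1  0.2 -2.6] tilt [-0.001 -0.    -1.   ] gap 0.0212
```

View pics/s14.png

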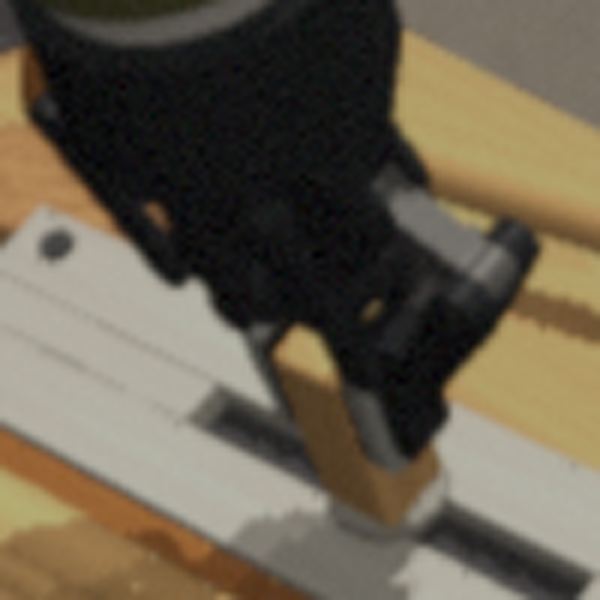

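Nearly home, with side forces about zero. I'll push the last few millimetres until the collar seats.

Call:
send_rows([
  [[0.08, 0.01, -0.13, 0, 0, 0], [0.15, 0.03, -0.26, 0, 0, 0], [0.2, 0.03, -0.35, 0, 0, 0], [0.22, 0.04, -0.39, 0, 0, 0], [0.22, 0.04, -0.39, 0, 0, 0]],
])

```text
clock: 14.75
tcp_pos: [0.5677, -0.1327, 0.106]
orientation: [0.258, -0.08, 0.963, 0.021]
wrist_force: [-2.3, -0.4, 0.8]
finger_gap: 0.0211
```

```bash
python3 chk.py
```

```text
14.75 tip cover [  1.   -4.  -42.7] F cover [-1.6  0.   1.8] tilt [-0.    -0.001 -1.   ] gap 0.0211
```

Call:
send_rows([
  [[0.03, 0, -0.05, 0, 0, 0], [0.06, 0.01, -0.1, 0, 0, 0], [0.06, 0.01, -0.1, 0, 0, 0]],
])

```text
clock: 15.05
tcp_pos: [0.5678, -0.1327, 0.106]
orientation: [0.258, -0.08, 0.963, 0.021]
wrist_force: [-14.1, 1.0, 12.8]
finger_gap: 0.0212
```

```bash
python3 chk.py 15
python3 - <<'E'
from h import *
p,t,w,s=pickle.load(open("c15.pkl","rb")); save(p,"s15z",(410,230,470,280),12)
E
```

```text
15.05 tip cover [  1.1  -4.1 -42.8] F cover [-5.5  3.4 18. ] tilt [-0.    -0.002 -1.   ] gap 0.0212
```

View pics/s15z.png

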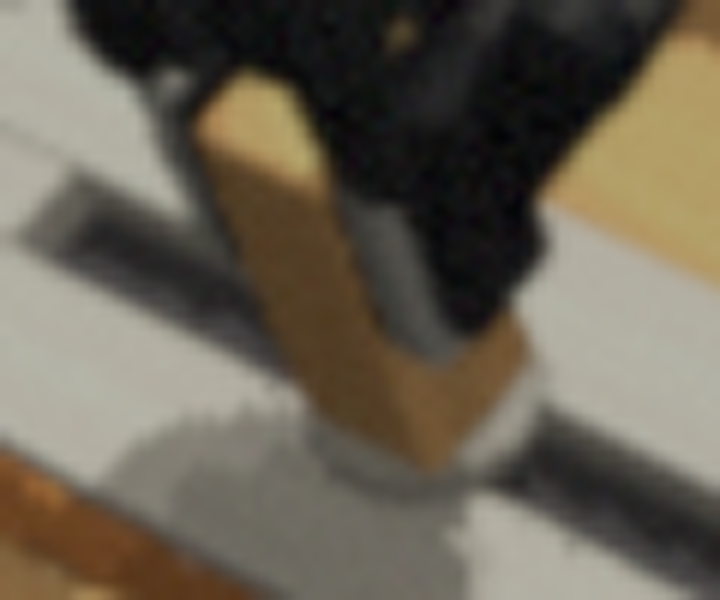

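View pics/w15.png

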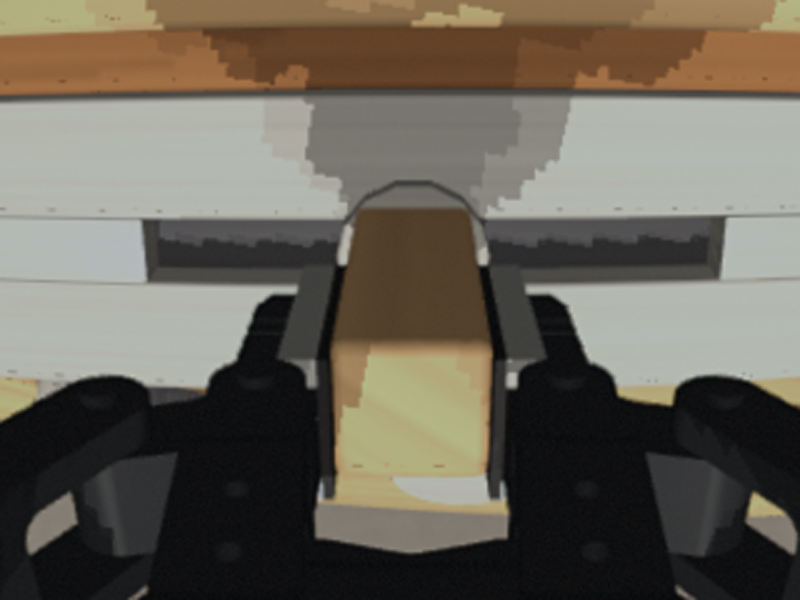

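It stops hard 34.8 mm below the floor contact height, against 35 mm expected, and the collar is on the plate. I'll ease off, open, and back straight out along the normal.

Call:
send_rows([
  [[-0.06, -0.01, 0.09, 0, 0, 0], [-0.06, -0.01, 0.09, 0, 0, 0]],
])

```text
clock: 15.4
tcp_pos: [0.5681, -0.1329, 0.1063]
orientation: [0.258, -0.08, 0.963, 0.021]
wrist_force: [-0.3, -0.7, -1.0]
finger_gap: 0.0214
```

Call:
send_rows([
  [[0, 0, 0, 0, 0, 0], [0, 0, 0, 0, 0, 0], [0, 0, 0, 0, 0, 0], [0, 0, 0, 0, 0, 0]],
], jaw=0.1)

```text
clock: 15.8
tcp_pos: [0.5682, -0.1328, 0.1061]
orientation: [0.258, -0.08, 0.963, 0.021]
wrist_force: [-0.2, -0.1, 0.4]
finger_gap: 0.0466
```

```bash
python3 chk.py 16
```

```text
15.8 tip cover [  1.5  -4.2 -42.9] F cover [ 0.1 -0.1  0.4] tilt [ 0.    -0.001 -1.   ] gap 0.0466
```

View pics/w16.png

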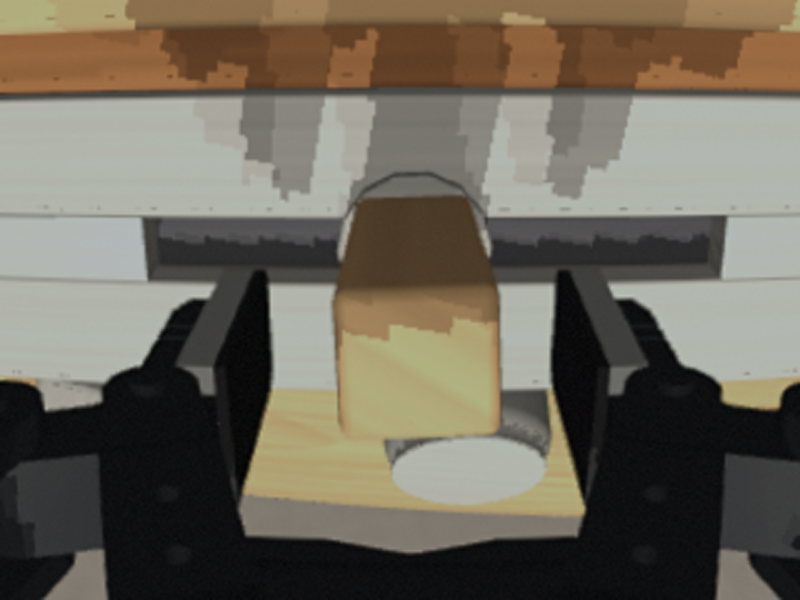

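After release the handle top moved a little downslope. I'll back out along the normal and check that it is square and flush.

Call:
send_rows([
  [[-0.5, -0.08, 0.87, 0, 0, 0], [-1.5, -0.25, 2.6, 0, 0, 0], [-2.5, -0.42, 4.33, 0, 0, 0], [-3.5, -0.6, 6.1, 0, 0, 0], [-4.9, -0.84, 8.66, 0, 0, 0], [-5.9, -1, 10.4, 0, 0, 0], [-5.9, -1, 10.4, 0, 0, 0], [-5.9, -1, 10.4, 0, 0, 0]],
])

```text
clock: 16.75
tcp_pos: [0.5091, -0.1432, 0.2106]
orientation: [0.259, -0.08, 0.962, 0.021]
wrist_force: [-0.6, 0.1, -0.5]
finger_gap: 0.047
```

```bash
python3 chk.py 17;  python3 - <<'E'
from h import *
p,t,w,s=pickle.load(open("c17.pkl","rb")); save(p,"s17z",(400,205,490,295),6.6); save(w,"w17f"); save(t,"t17z",(400,130,480,200),9)
E
```

```text
16.75 tip cover [ 1.8 -4.6 77.6] F cover [-0.8  0.2 -0.1] tilt [ 0.001 -0.002 -1.   ] gap 0.047
```

View pics/s17z.png

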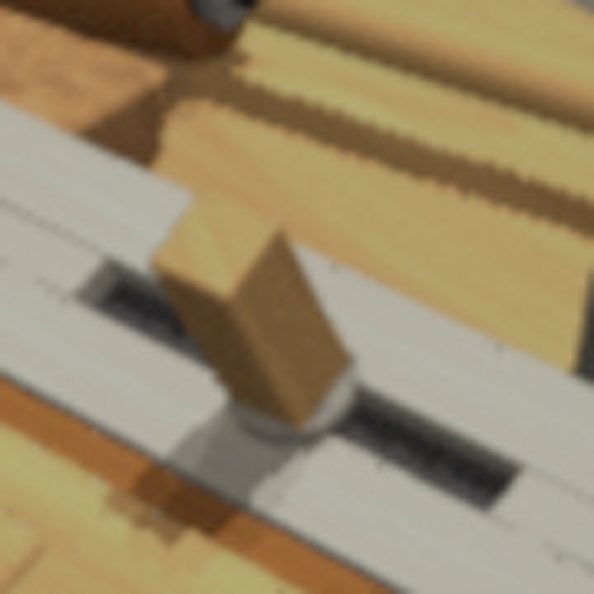

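View pics/w17f.png

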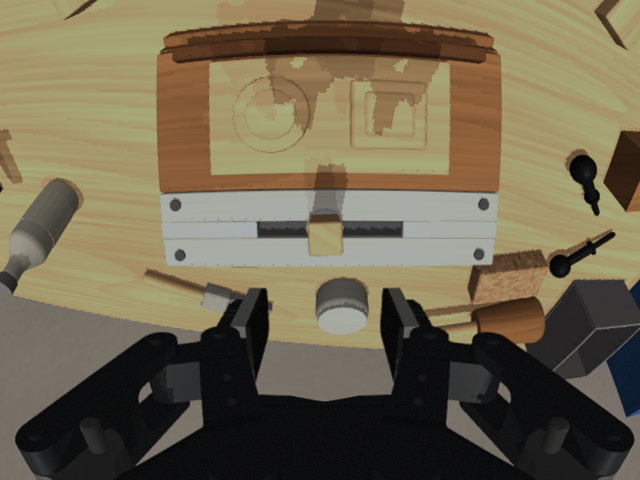

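View pics/t17z.png

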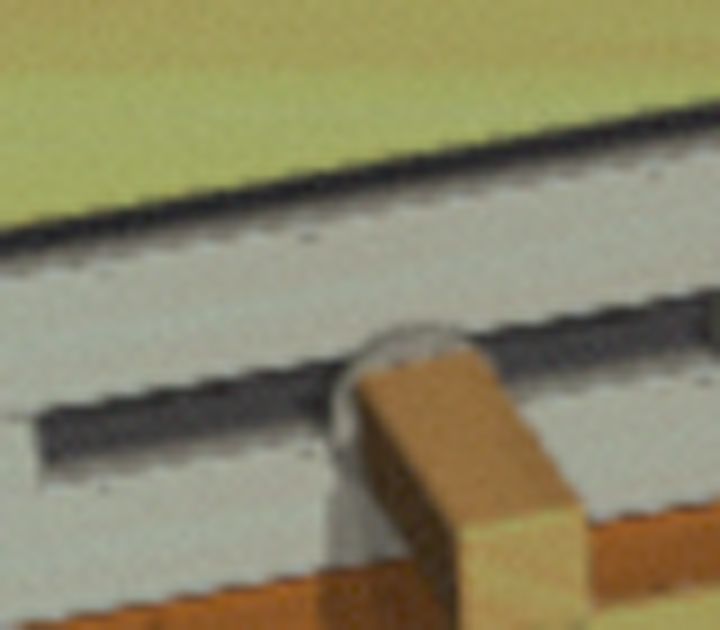

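Run:
```python
from h import *
p,t,w,s=pickle.load(open("c17.pkl","rb")); save(w,"w17a",(150,180,335,280),4.3); save(w,"w17b",(320,180,505,280),4.3); save(w,"w17c",(290,200,365,270),10)
```

```text
(no output)
```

View pics/w17a.png

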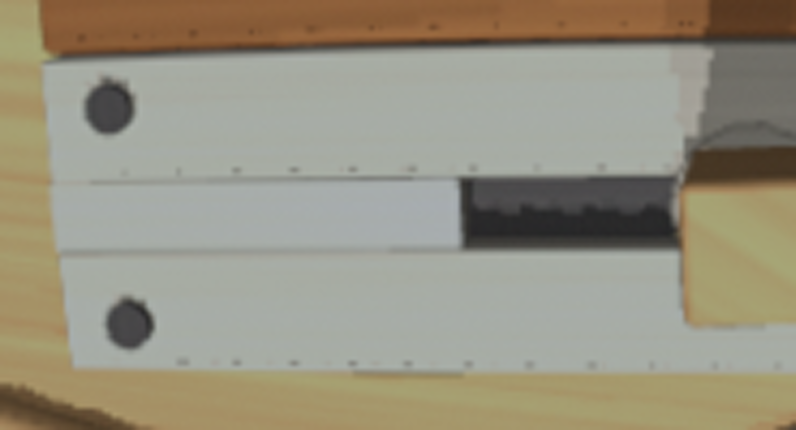

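View pics/w17b.png

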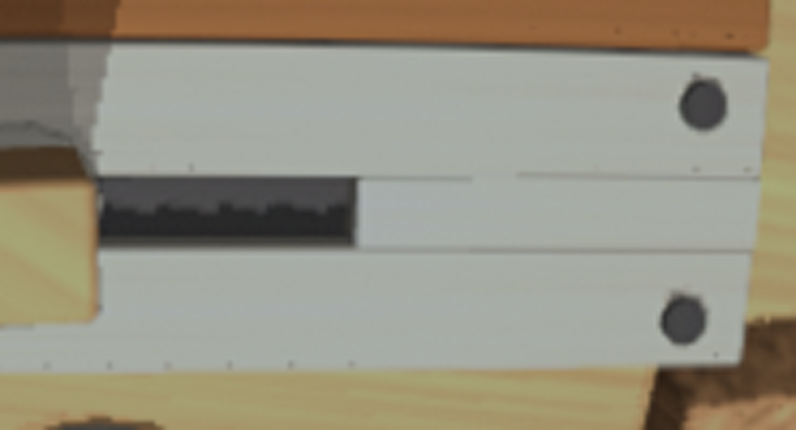

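View pics/w17c.png

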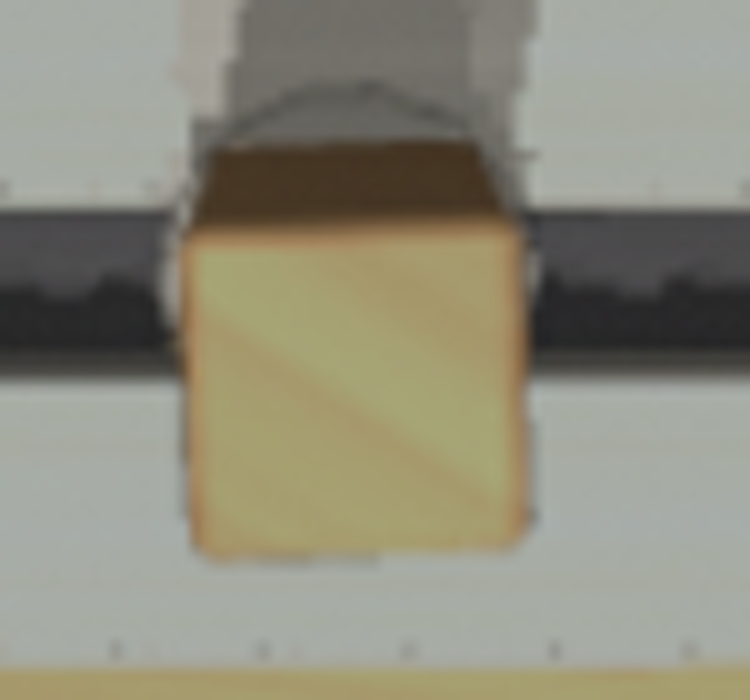

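```bash
cat > fit3.py <<'E'
from plan import *
from scipy.optimize import least_squares
p,t,w,s=pickle.load(open("c17.pkl","rb"))
A=np.array([[-32,-145],[32,-145],[-7,-60],[7,-60]]); a=np.array([[45,62],[73,368],[462,178],[463,248]])/4.3+[150,180]
B=np.array([[-32,145],[32,145],[-7,60],[7,60]]); b=np.array([[768,58],[742,363],[356,177],[356,248]])/4.3+[320,180]
X=np.c_[np.r_[A,B],np.zeros(8)]/1000; U=np.r_[a,b]
T=lambda q,X:X@Rc(q[3]).T+q[:3]
r=least_squares(lambda q:(wproj(w,s,T(q,X))-U).ravel(),np.load("cov.npy")); c=r.x; print("cover",c,np.abs(r.fun).max())
H=np.array([[-11,-11,110],[-11,11,110],[11,-11,110],[11,11,110],[-11,-11,50],[-11,11,50]])/1000.
h=np.array([[185,232],[522,226],[201,556],[524,548],[212,150],[480,143]])/10+[290,200]
def P(q,X): return T(c,X@cv2.Rodrigues(np.array([q[3],q[4],q[5]]))[0].T+q[:3])
r2=least_squares(lambda q:(wproj(w,s,P(q,H))-h).ravel(),[0,-.004,-.045,0,0,0.])
q=r2.x; print("pin in cover mm",q[:3]*1000,"rot deg",np.degrees(q[3:])); print(np.round(r2.fun.reshape(-1,2),2).tolist())
r3=least_squares(lambda k:(wproj(w,s,P([k[0],k[1],-.045,0,0,k[2]],H))-h).ravel(),[0,-.004,0.]); print("square model",r3.x,np.round(r3.fun.reshape(-1,2),2).tolist())
# side check
hs=np.array([[155,262],[232,300],[280,232],[300,425]])/6.6+[400,205]
cj=np.load("cov.npy")
E
python3 fit3.py
```

```text
cover [ 0.56443232 -0.12982834  0.11328535  0.17111617] 0.690324746138117
pin in cover mm [  4.68908164  -5.08841501 -55.30411388] rot deg [-0.7867442  -5.33742748  1.1359163 ]
[[0.36, 0.04], [-0.24, -0.19], [-0.23, 0.11], [0.11, 0.07], [0.07, -0.03], [-0.06, 0.01]]
square model [-0.00668476 -0.00382912  0.02956968] [[-0.88, 2.19], [0.17, 1.67], [-0.94, 2.98], [0.7, 2.72], [0.07, -5.64], [1.09, -5.85]]
```

```bash
cat > fit4.py <<'E'
from plan import *
from scipy.optimize import least_squares
ps=pickle.load(open("side0.pkl","rb"))
T=lambda q,X:X@Rc(q[3]).T+q[:3]
L=np.array([[32,145,0],[32,-145,0],[-32,-145,0],[-32,145,0],[7,60,0],[7,-60,0],[-7,-60,0],[-7,60,0]])/1000.
cs=np.r_[np.array([[150,38],[770,345],[668,473],[55,148]]),np.array([[268,157],[518,282],[496,308],[248,180]])]/4+[350,205]
r=least_squares(lambda q:(proj(ps,T(q,L))-cs).ravel(),np.load("cov.npy")); c=r.x; print("side cover",c,np.round(r.fun,1))
H=np.array([[-11,-11,110],[-11,11,110],[11,-11,110],[11,11,110],[-11,-11,50],[11,-11,50]])/1000.
h=np.array([[232,302],[152,262],[283,232],[197,195],[302,428],[355,362]])/6.6+[400,205]
def P(q,X): return T(c,X@cv2.Rodrigues(np.array([q[3],q[4],q[5]]))[0].T+q[:3])
r2=least_squares(lambda q:np.r_[(proj(ps,P(q,H))-h).ravel()],[0,-.004,-.045,0,0,0.])
print("pin",r2.x[:3]*1000,np.degrees(r2.x[3:]),np.round(r2.fun,1))
r3=least_squares(lambda k:(proj(ps,P([0,k[0],-.045,k[1],k[2],k[3]],H))-h).ravel(),[-.004,0,0,0.]); print("fixed xz",r3.x[0]*1000,np.degrees(r3.x[1:]),np.round(r3.fun,1))
r3=least_squares(lambda k:(proj(ps,P([0,k[0],-.045,0,0,k[1]],H))-h).ravel(),[-.004,0.]); print("square",r3.x,np.round(r3.fun,1))
E
python3 fit4.py
python3 - <<'E'
from h import *
p,t,w,s=pickle.load(open("c17.pkl","rb")); save(t,"t17y",(430,155,480,215),10); save(p,"s17y",(418,228,462,274),13)
E
```

```text
side cover [ 0.572522   -0.12572126  0.1044485   0.17173562] [ 0.3  0.1  0.2 -2.3 -0.9  0.7  0.  -0.7 -0.   0.   0.5  0.6  0.4  1.1
 -0.5  0.6]
pin [ 18.69510515  18.73588996 -80.40744428] [-0.9672543  -5.38763533  2.02003673] [-0.6  0.  -0.   0.9 -0.2 -0.8  1.2 -0.1  0.   0.5 -0.4 -0.5]
fixed xz -1.1089259411883408 [ 0.64881421 -4.22032609  4.40121798] [ 0.   0.1 -0.6  0.9  0.4 -1.4  0.7 -0.8 -0.3  1.8 -0.7  0.2]
square [-0.00081299  0.03665322] [ 1.8 -4.8  1.6 -4.2  2.9 -5.4  3.5 -5.   0.1 -0.5  0.4 -1.3]
```

View pics/t17y.png

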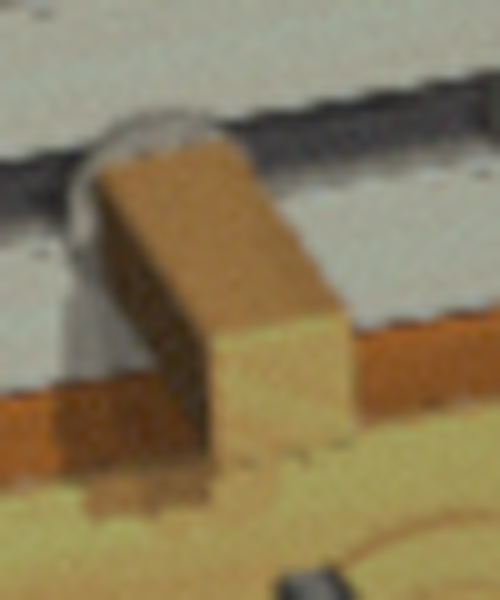

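View pics/s17y.png

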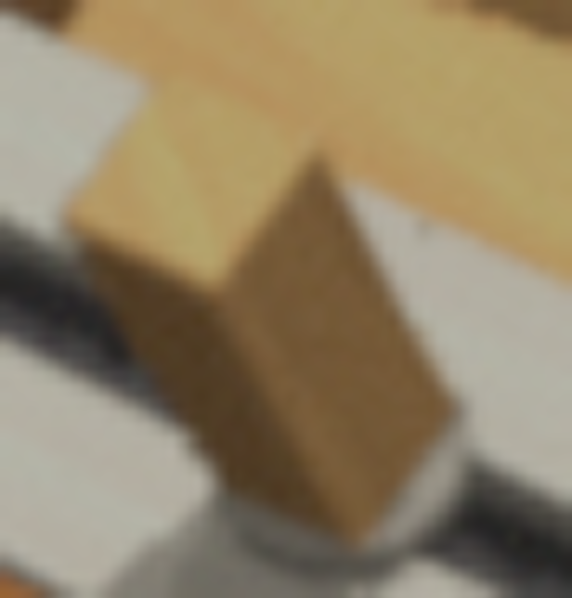

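Both camera fits show the pin fully inserted but leaning about 5° downslope, so the collar isn't flush. It tipped inside the socket clearance when I released it. I'll regrasp, turn it square with light downward pressure, and release with a slight press this time instead of hanging.

Call:
send_rows([
  [[1, 0.17, -1.8, 0, 0, 0], [2.4, 0.4, -4.3, 0, 0, 0], [3.8, 0.64, -6.7, 0, 0, 0], [4.9, 0.83, -8.6, 0, 0, 0], [5.6, 0.95, -9.8, 0, 0, 0], [5.8, 1, -10.3, 0, 0, 0], [5.8, 1, -10.3, 0, 0, 0]],
])

```text
clock: 17.6
tcp_pos: [0.5661, -0.1318, 0.1052]
orientation: [0.257, -0.08, 0.963, 0.022]
wrist_force: [0.2, 0.8, -0.6]
finger_gap: 0.047
```

Call:
send_rows([
  [[0, 0, 0, 0, 0, 0], [0, 0, 0, 0, 0, 0], [0, 0, 0, 0, 0, 0], [0, 0, 0, 0, 0, 0], [0, 0, 0, 0, 0, 0]],
], jaw=-1, force=60)

```text
clock: 18.1
tcp_pos: [0.5673, -0.133, 0.1079]
orientation: [0.259, -0.08, 0.962, 0.021]
wrist_force: [-2.4, 0.7, 4.7]
finger_gap: 0.0212
```

```bash
python3 chk.py 18
```

```text
18.1 tip cover [  1.6  -4.3 -40.9] F cover [0.4 1.1 5.2] tilt [ 0.001 -0.002 -1.   ] gap 0.0212
```

View pics/w18.png

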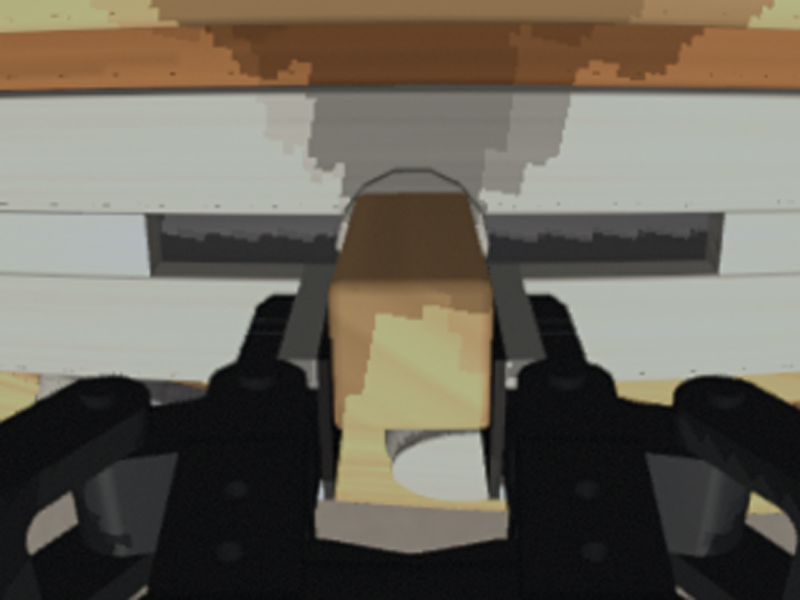

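Call:
send_rows([
  [[0.01, 0, -0.02, -0.2, 1.2, 0], [0.02, 0, -0.04, -0.4, 2.5, 0], [0.04, 0.01, -0.07, -0.6, 3.7, 0], [0.06, 0.01, -0.1, -0.8, 4.9, 0], [0.06, 0.01, -0.1, -0.8, 4.9, 0], [0.06, 0.01, -0.1, -0.8, 4.9, 0]],
])

```text
clock: 18.85
tcp_pos: [0.5684, -0.133, 0.1071]
orientation: [0.216, -0.081, 0.973, 0.018]
wrist_force: [-2.9, 0.8, 8.5]
finger_gap: 0.021
```

```bash
python3 chk.py 19; python3 -c "
from h import *
p,t,w,s=pickle.load(open('c19.pkl','rb')); save(p,'s19y',(410,228,470,278),12)
print(s['ft_torque'],s['wrist_force'])"
```

```text
18.85 tip cover [ -1.1  -4.5 -42. ] F cover [1.9 1.3 8.7] tilt [-0.086 -0.001 -0.996] gap 0.021
[0.248775   0.43082558 0.0697958 ] [-2.86137375  0.80579004  8.52104108]
```

View pics/s19y.png

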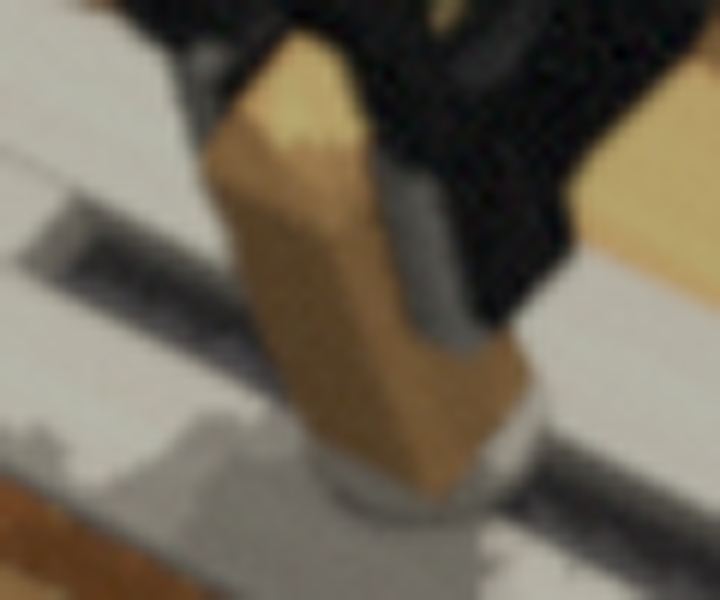

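View pics/w19.png

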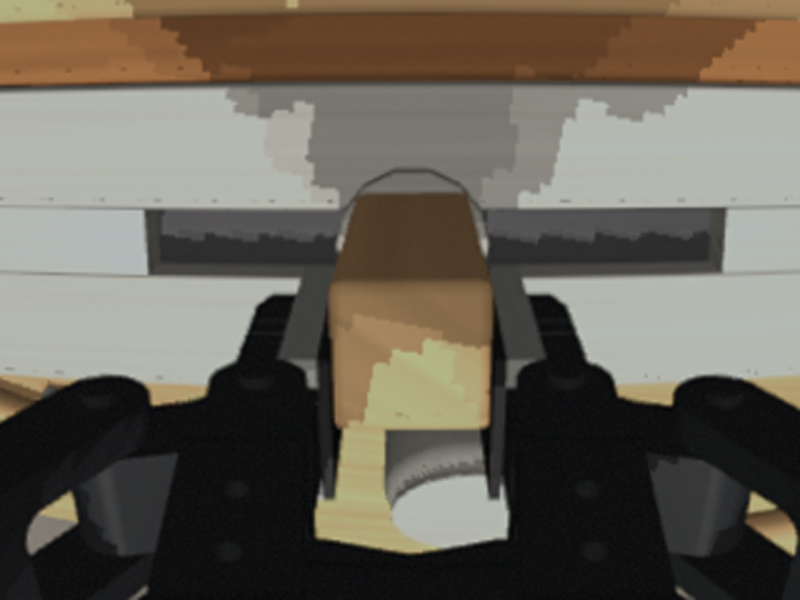

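Call:
send_rows([
  [[0.03, 0, -0.05, -0.1, 0.6, 0], [0.05, 0.01, -0.09, -0.2, 1.2, 0], [0.07, 0.01, -0.13, -0.2, 1.2, 0], [0.07, 0.01, -0.13, -0.2, 1.2, 0]],
])

```text
clock: 19.4
tcp_pos: [0.5683, -0.133, 0.1068]
orientation: [0.206, -0.081, 0.975, 0.016]
wrist_force: [-13.8, 0.1, 19.5]
finger_gap: 0.0211
```

```bash
python3 chk.py 20; python3 -c "
from h import *
p,t,w,s=pickle.load(open('c20.pkl','rb')); save(p,'s20y',(410,230,470,280),12)
print(s['ft_torque'],s['wrist_force'])"
```

```text
19.4 tip cover [ -2.1  -4.5 -42.1] F cover [-2.   2.4 23.7] tilt [-0.107 -0.002 -0.994] gap 0.0211
[0.57077602 1.19550993 0.32441316] [-13.76837415   0.14057639  19.54790237]
```

View pics/s20y.png

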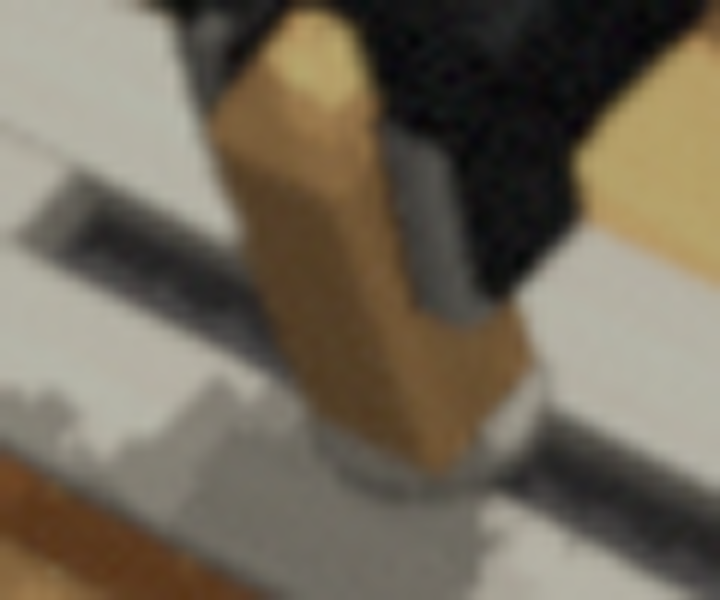

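```bash
cat > tilt.py <<'E'
# predicted handle edges in side view for several tilts, vs. line-fits
from plan import *
import sys
c=np.array([.572522,-.12572126,.1044485,.17173562]) # side cover
cs=pickle.load(open("c%s.pkl"%sys.argv[1],"rb")); p=cs[0]
T=lambda X:X@Rc(c[3]).T+c[:3]
yaw=float(sys.argv[2]) if len(sys.argv)>2 else .03
out=None
for th in (-5,-2.5,0,2.5):
    A=cv2.Rodrigues(np.array([0,np.radians(th),0.]))[0]@cv2.Rodrigues(np.array([0,0,yaw]))[0]
    e=[]
    for x,y in ((-11,11),(-11,-11)):
        X=np.array([[x,y,55],[x,y,108]])/1000.; X[:,2]-=.045; X=X@A.T+[0,-.003,0]
        u=proj(p,T(X)); d=u[0]-u[1]; e.append(d[0]/d[1])
    print(th,np.round(e,3),"left edge,near edge dx/dy")
E
python3 tilt.py 20 0.0; python3 tilt.py 20 0.04
python3 - <<'E'
# measure edges by gradient: left edge of wood vs plate/groove, using saturation
from h import *
for n,rows,c0,c1 in (("15",(243,262),424,440),("17",(243,262),422,445),("20",(243,262),424,442)):
    p=pickle.load(open(f"c{n}.pkl","rb"))[0]
    im=cv2.GaussianBlur(p["img"],(3,3),0).astype(float); sat=(im[...,0]-im[...,2])
    pts=[]
    for v in range(*rows):
        r=sat[v,c0:c1]; g=np.diff(r); k=g.argmax()
        if 0<k<len(g)-1:
            a,b,d=g[k-1:k+2]; pts.append((c0+k+.5+.5*(a-d)/(a-2*b+d),v))
    pts=np.array(pts); f=np.polyfit(pts[:,1],pts[:,0],1); res=pts[:,0]-np.polyval(f,pts[:,1]); ok=abs(res)<1.0; f=np.polyfit(pts[ok,1],pts[ok,0],1); print(n,f,ok.sum(),np.round(pts[:,0],1).tolist())
E
```

```text
-5 [0.56  0.538] left edge,near edge dx/dy
-2.5 [0.476 0.454] left edge,near edge dx/dy
0 [0.401 0.38 ] left edge,near edge dx/dy
2.5 [0.335 0.315] left edge,near edge dx/dy
-5 [0.56  0.537] left edge,near edge dx/dy
-2.5 [0.476 0.453] left edge,near edge dx/dy
0 [0.402 0.379] left edge,near edge dx/dy
2.5 [0.335 0.314] left edge,near edge dx/dy
15 [  0.40883003 327.07118896] 19 [426.6, 426.9, 427.4, 427.7, 428.0, 428.4, 429.0, 429.4, 429.5, 429.7, 430.4, 430.8, 431.2, 431.5, 431.8, 432.5, 433.2, 433.6, 434.1]
17 [  0.58438146 279.31708845] 16 [423.6, 424.0, 424.5, 424.6, 425.1, 425.9, 426.3, 426.8, 427.5, 428.0, 428.8, 429.6, 430.2, 431.0, 431.5, 432.0]
20 [3.28764145e-01 3.47898603e+02] 19 [428.0, 428.3, 428.6, 428.8, 429.3, 429.6, 429.8, 429.8, 430.0, 430.5, 430.8, 431.2, 431.4, 432.1, 432.4, 432.5, 433.0, 433.7, 434.4]
```

The edge fit shows the first seating was square (-0.2°), the released pin leaned -5.6°, and I've now over-rotated to +2.7°. I'll rotate back 2.7° and settle the shank against the lower socket wall before releasing, so it can't slide and tip.

Call:
send_rows([
  [[0, 0, 0, 0.15, -0.9, 0], [0, 0, 0, 0.3, -1.8, 0], [0, 0, 0, 0.45, -2.7, 0], [0, 0, 0, 0.45, -2.7, 0]],
])

```text
clock: 19.95
tcp_pos: [0.5689, -0.133, 0.1075]
orientation: [0.23, -0.081, 0.97, 0.018]
wrist_force: [-13.8, 2.0, 22.5]
finger_gap: 0.0215
```

```bash
cat > edge.py <<'E'
from h import *
import sys
n=sys.argv[1]; c0,c1=422,445
p=pickle.load(open(f"c{n}.pkl","rb"))[0]
im=cv2.GaussianBlur(p["img"],(3,3),0).astype(float); sat=(im[...,0]-im[...,2]); pts=[]
for v in range(243,262):
    g=np.diff(sat[v,c0:c1]); k=g.argmax()
    if 0<k<len(g)-1:
        a,b,d=g[k-1:k+2]; pts.append((c0+k+.5+.5*(a-d)/(a-2*b+d),v))
pts=np.array(pts); f=np.polyfit(pts[:,1],pts[:,0],1); ok=abs(pts[:,0]-np.polyval(f,pts[:,1]))<1; f=np.polyfit(pts[ok,1],pts[ok,0],1)
print("edge",f[0],"tilt deg",np.interp(f[0],[.335,.401,.476,.56],[2.5,0,-2.5,-5]),ok.sum(),"torque",pickle.load(open(f"c{n}.pkl","rb"))[3]["ft_torque"])
E
python3 chk.py 21; python3 edge.py 21
```

```text
19.95 tip cover [  0.6  -4.6 -41.9] F cover [-0.2  4.2 26.1] tilt [-0.057 -0.002 -0.998] gap 0.0215
edge 0.4070252018936244 tilt deg -0.20084006312081265 19 torque [0.78248002 1.2307555  0.42753027]
```

Call:
send_rows([
  [[-0.04, -0.01, 0.04, 0, 0, 0], [-0.09, -0.02, 0.05, 0, 0, 0], [-0.13, -0.02, 0.03, 0, 0, 0], [-0.13, -0.02, 0.03, 0, 0, 0]],
])

```text
clock: 20.5
tcp_pos: [0.5686, -0.133, 0.1075]
orientation: [0.231, -0.081, 0.969, 0.019]
wrist_force: [-6.1, 2.9, 14.8]
finger_gap: 0.0209
```

```bash
python3 chk.py 22; python3 edge.py 22
```

```text
20.5 tip cover [  0.4  -4.5 -41.8] F cover [ 2.6  3.9 15.5] tilt [-0.057 -0.002 -0.998] gap 0.0209
edge 0.4069393179919577 tilt deg -0.1979772663985895 19 torque [0.69070966 0.31743365 0.30053803]
```

Call:
send_rows([
  [[-0.04, 0.02, 0.02, 0, 0, 0], [-0.08, 0.02, 0.03, 0, 0, 0], [-0.08, 0.02, 0.03, 0, 0, 0]],
])

```text
clock: 20.95
tcp_pos: [0.5682, -0.1331, 0.1074]
orientation: [0.231, -0.081, 0.969, 0.018]
wrist_force: [-0.5, 0.8, 9.2]
finger_gap: 0.0212
```

```bash
python3 chk.py 23; python3 edge.py 23
```

```text
20.95 tip cover [ -0.   -4.6 -41.7] F cover [4.3 0.9 8.1] tilt [-0.057 -0.002 -0.998] gap 0.0212
edge 0.4327069567859085 tilt deg -1.0568985595302824 19 torque [ 0.30040345 -0.16234932  0.14566893]
```

Call:
send_rows([
  [[-0.03, 0, 0.03, 0, 0, 0], [-0.05, -0.01, 0.02, 0, 0, 0], [-0.05, -0.01, 0.02, 0, 0, 0]],
])

```text
clock: 21.4
tcp_pos: [0.5677, -0.1332, 0.1073]
orientation: [0.231, -0.081, 0.969, 0.019]
wrist_force: [2.8, 0.9, 6.4]
finger_gap: 0.0211
```

```bash
python3 chk.py 24; python3 edge.py 24
```

```text
21.4 tip cover [ -0.5  -4.6 -41.6] F cover [5.7 0.4 4.1] tilt [-0.056 -0.002 -0.998] gap 0.0211
edge 0.4213366750208943 tilt deg -0.6778891673631422 19 torque [ 0.26821952 -0.72384558  0.12459107]
```

Call:
send_rows([
  [[0.02, 0, 0.01, -0.1, 0.6, 0], [0.03, 0, 0.01, -0.1, 0.6, 0], [0.03, 0, 0.01, -0.1, 0.6, 0]],
])

```text
clock: 21.85
tcp_pos: [0.5677, -0.1332, 0.1071]
orientation: [0.225, -0.081, 0.971, 0.018]
wrist_force: [1.9, 1.2, 6.5]
finger_gap: 0.0213
```

```bash
python3 chk.py 25; python3 edge.py 25
```

```text
21.85 tip cover [ -1.   -4.6 -41.7] F cover [5.  0.9 4.6] tilt [-0.068 -0.002 -0.998] gap 0.0213
edge 0.40854465709728793 tilt deg -0.2514885699095971 19 torque [ 0.20803271 -0.85748547  0.04545977]
```

Square (-0.25°), pressed lightly on the plate and resting on the lower wall. I'll ease the side load and open slowly.

Call:
send_rows([
  [[0.03, 0, -0.01, 0, 0, 0], [0.03, 0, -0.01, 0, 0, 0]],
])

```text
clock: 22.2
tcp_pos: [0.5678, -0.1332, 0.1071]
orientation: [0.225, -0.081, 0.971, 0.018]
wrist_force: [1.5, 0.5, 6.9]
finger_gap: 0.0214
```

Call:
send_rows([
  [[0, 0, 0, 0, 0, 0], [0, 0, 0, 0, 0, 0], [0, 0, 0, 0, 0, 0]],
], jaw=-0.4, force=20)

```text
clock: 22.5
tcp_pos: [0.5651, -0.1323, 0.1042]
orientation: [0.222, -0.08, 0.971, 0.019]
wrist_force: [-0.0, -0.0, -0.5]
finger_gap: 0.0252
```

```bash
python3 chk.py 26; python3 edge.py 26
```

```text
22.5 tip cover [ -4.8  -3.1 -42.9] F cover [-0.3 -0.  -0.4] tilt [-0.073  0.    -0.997] gap 0.0252
edge 0.5454996972411876 tilt deg -4.568443370273441 18 torque [-0.02309053  0.35385114  0.00863016]
```

View pics/w26.png

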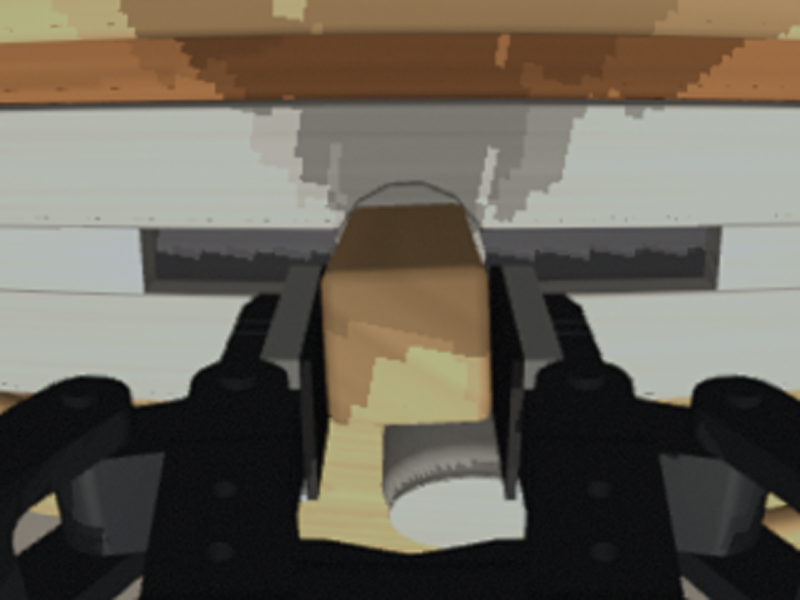

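It tipped again. This time the arm's stored load jerked the tool 4 mm as the jaws opened. I'll change approach and regrasp with the jaws turned 90°, along the slope. The pads then square the pin by themselves and can be opened a little at a time as a guard while I test whether it stands.

Call:
send_rows([
  [[0, 0, 0, 0, 0, 0], [0, 0, 0, 0, 0, 0], [0, 0, 0, 0, 0, 0]],
], jaw=0.1)

```text
clock: 22.95
tcp_pos: [0.5663, -0.1327, 0.1055]
orientation: [0.224, -0.081, 0.971, 0.019]
wrist_force: [0.9, -0.3, 0.4]
finger_gap: 0.0472
```

```bash
python3 chk.py
python3 - <<'E'
from plan import *
s=get_state(); cov=np.load("cov.npy"); C=Rc(cov[3])
# new orientation: tool y along -cover x or +cover x
for sg in (1,-1):
    Y=sg*C[:,0]; Z=-C[:,2]; X=np.cross(Y,Z); RT=np.stack([X,Y,Z],1)
    pos=C@np.array([0,-.0042,.0395+.038+.0])+cov[:3]  # TCP at cover z
    print(sg,delta(s,pos,RT),s["joint_pos"][5])
E
```

```text
22.95 tip cover [ -3.1  -3.8 -42.3] F cover [ 0.9 -0.5 -0.1] tilt [-0.071 -0.001 -0.998] gap 0.0472
1 (array([-4.  , -0.72,  7.12]), array([ 42.15,   3.88, -79.39])) -0.6515895310268468
-1 (array([-4.  , -0.72,  7.12]), array([-41.12, -10.16,  79.61])) -0.6515895310268468
```

Call:
send_rows([
  [[-0.8, -0.14, 1.5, 0, 0, 0], [-2, -0.36, 3.6, 0, 0, 0], [-3.2, -0.6, 5.7, 0, 0, 0], [-4, -0.72, 7.1, 0, 0, 0], [-4, -0.72, 7.1, 3.8, 0.35, -7.2], [-4, -0.72, 7.1, 7.7, 0.7, -14.4], [-4, -0.72, 7.1, 11.5, 1.06, -21.6], [-4, -0.72, 7.1, 15.3, 1.41, -28.9], [-4, -0.72, 7.1, 19.2, 1.76, -36.1], [-4, -0.72, 7.1, 23, 2.1, -43.3], [-4, -0.72, 7.1, 26.8, 2.47, -50.5], [-4, -0.72, 7.1, 30.6, 2.8, -57.7]],
])

```text
clock: 24.15
tcp_pos: [0.5263, -0.14, 0.1766]
orientation: [0.195, 0.454, 0.855, 0.157]
wrist_force: [-0.7, 0.5, -0.4]
finger_gap: 0.0468
```

```bash
cat > nxt.py <<'E'
from plan import *
import sys
s=get_state(); cov=np.load("cov.npy"); C=Rc(cov[3]); x,y,z=[float(v)/1000 for v in sys.argv[1:4]]
tl=np.radians(float(sys.argv[4])) if len(sys.argv)>4 else 0.   # pin-like lean about cover y (+ = upslope)
A=C@cv2.Rodrigues(np.array([0,tl,0.]))[0]
RT=np.stack([A[:,1],A[:,0],-A[:,2]],1); pos=C@np.array([x,y,z])+cov[:3]
L=C.T@(s["tcp_pos"]-cov[:3])*1000; Rr=q2R(s["orientation"])
print("now tcp cover",np.round(L,1),"F",np.round(s["wrist_force"]@C,1),"M",np.round(s["ft_torque"]@C,2),"toolz",np.round(C.T@Rr[:,2],3),"clock",s["clock"],"gap",s["finger_gap"]); print(delta(s,pos,RT))
E
python3 nxt.py 0 -4.2 77.5
```

```text
now tcp cover [-0.1 -4.2 77.4] F [-0.7  0.6  0. ] M [ 0.01  0.46 -0.05] toolz [-0.018  0.01  -1.   ] clock 24.15 gap 0.046844506402663376
(array([0.  , 0.  , 0.01]), array([ 11.4 ,   1.05, -21.38]))
```

Call:
send_rows([
  [[0, 0, 0, 3.8, 0.35, -7.1], [0, 0, 0, 7.6, 0.7, -14.3], [0, 0, 0, 11.4, 1.05, -21.4], [0, 0, 0, 11.4, 1.05, -21.4], [0, 0, 0, 11.4, 1.05, -21.4]],
])

```text
clock: 24.65
tcp_pos: [0.5262, -0.1399, 0.1766]
orientation: [0.168, 0.62, 0.741, 0.197]
wrist_force: [0.2, -0.9, 0.2]
finger_gap: 0.0473
```

```bash
python3 nxt.py -1.5 -4.2 -4; python3 chk.py 27; python3 edge.py 27
```

```text
now tcp cover [-0.1 -4.2 77.4] F [ 0.2 -1.   0.2] M [0.05 0.41 0.06] toolz [-0.  0. -1.] clock 24.65 gap 0.04726195335221557
(array([ 3.89,  0.66, -7.12]), array([ 0.25,  0.02, -0.45]))
24.65 tip cover [-0.1 -4.1 39.4] F cover [ 0.2 -1.   0.2] tilt [-0.  0. -1.] gap 0.0473
edge 0.5546518224923805 tilt deg -4.840828050368467 18 torque [-0.05641554  0.40830174  0.07940125]
```

View pics/w27.png

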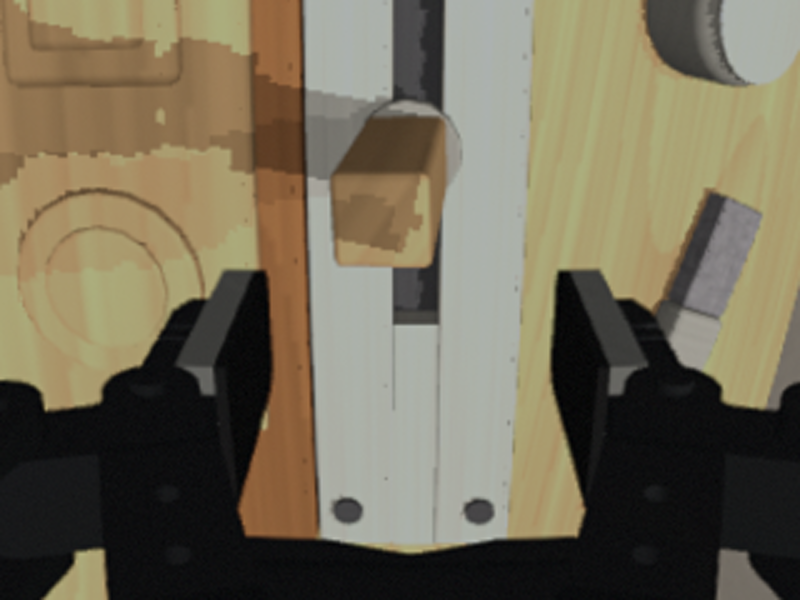

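From this side-on view, the handle clearly leans downslope, left in the picture, with its top at column 385 and its collar at 412. I'll descend over it.

Call:
send_rows([
  [[0.8, 0.1, -1.8, 0, 0, 0], [2, 0.3, -3.9, 0, 0, 0], [3.1, 0.5, -5.8, 0, 0, 0], [3.8, 0.6, -7, 0, 0, 0], [3.85, 0.65, -7.15, 0, 0, 0], [3.85, 0.65, -7.15, 0, 0, 0]],
])

```text
clock: 25.4
tcp_pos: [0.5645, -0.1331, 0.1047]
orientation: [0.167, 0.621, 0.74, 0.197]
wrist_force: [-0.4, -0.6, -0.5]
finger_gap: 0.0471
```

```bash
python3 nxt.py 0 -4.2 -4
```

```text
now tcp cover [-2.4 -3.9 -4.3] F [-0.7 -0.5 -0.2] M [-0.03  0.47 -0.  ] toolz [-0.001  0.001 -1.   ] clock 25.4 gap 0.04710552437263997
(array([ 0.19, -0.  ,  0.14]), array([ 0.14, -0.04, -0.34]))
```

Call:
send_rows([
  [[0.15, 0.02, 0.09, 0, 0, 0], [0.27, 0.04, 0.16, 0, 0, 0], [0.27, 0.04, 0.16, 0, 0, 0]],
])

```text
clock: 25.7
tcp_pos: [0.5681, -0.1335, 0.1078]
orientation: [0.168, 0.621, 0.74, 0.197]
wrist_force: [0.7, 0.4, -0.0]
finger_gap: 0.0465
```

Call:
send_rows([
  [[0, 0, 0, 0, 0, 0], [0, 0, 0, 0, 0, 0], [0, 0, 0, 0, 0, 0], [0, 0, 0, 0, 0, 0], [0, 0, 0, 0, 0, 0]],
], jaw=-1, force=40)

```text
clock: 26.2
tcp_pos: [0.5674, -0.1331, 0.1069]
orientation: [0.168, 0.621, 0.74, 0.197]
wrist_force: [-5.5, -0.4, 6.1]
finger_gap: 0.0217
```

```bash
python3 nxt.py 0 -4.2 -4;  python3 chk.py 28; python3 edge.py 28
```

```text
now tcp cover [ 1.1 -4.4 -3.7] F [-1.7  0.5  8. ] M [ 0.15  0.82 -0.04] toolz [-0. -0. -1.] clock 26.2 gap 0.021728457782011757
(array([-0.09,  0.  , -0.08]), array([ 0.16,  0.01, -0.27]))
26.2 tip cover [  1.1  -4.4 -41.7] F cover [-1.7  0.5  8. ] tilt [-0. -0. -1.] gap 0.0217
edge 0.36586525156265703 tilt deg 1.330861683232689 18 torque [0.01046707 0.83545928 0.04449347]
```

View pics/w28.png

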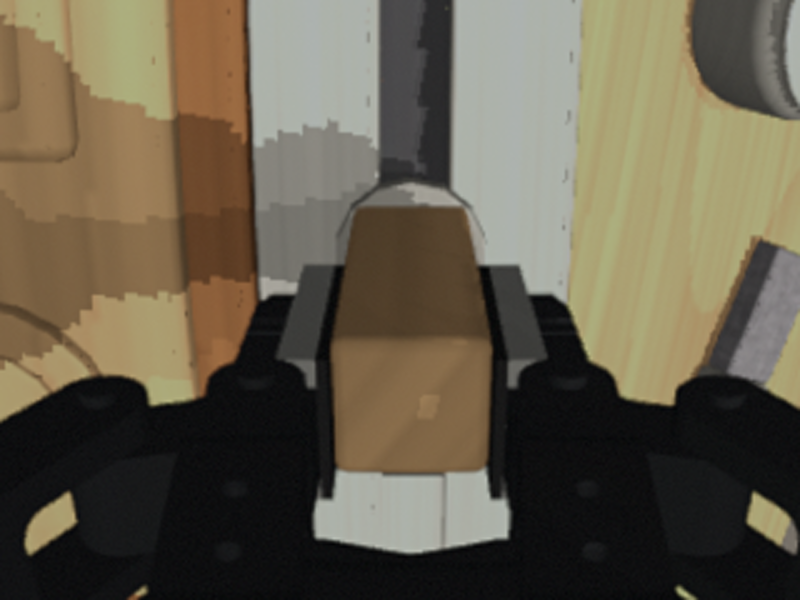

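The pin is now clamped square by the pads. I'll press firmly home, relax, then crack the jaws open slightly as a guard and see whether it stands.

Call:
send_rows([
  [[0.03, 0, -0.05, 0, 0, 0], [0.06, 0.01, -0.1, 0, 0, 0], [0.06, 0.01, -0.1, 0, 0, 0]],
])

```text
clock: 26.65
tcp_pos: [0.5674, -0.1332, 0.1069]
orientation: [0.168, 0.622, 0.739, 0.197]
wrist_force: [-17.4, -0.4, 17.6]
finger_gap: 0.0217
```

```bash
python3 nxt.py 0 -4.2 -4
```

```text
now tcp cover [ 1.2 -4.4 -3.8] F [-6.2  2.5 23.8] M [0.59 1.61 0.02] toolz [-0.    -0.001 -1.   ] clock 26.65 gap 0.021695996900811775
(array([-0.1 ,  0.  , -0.08]), array([ 0.19,  0.01, -0.23]))
```

Call:
send_rows([
  [[-0.04, -0.01, 0.07, 0, 0, 0], [-0.08, -0.01, 0.13, 0, 0, 0], [-0.08, -0.01, 0.13, 0, 0, 0]],
])

```text
clock: 26.95
tcp_pos: [0.5671, -0.133, 0.1069]
orientation: [0.167, 0.621, 0.74, 0.197]
wrist_force: [-4.5, -0.2, 3.2]
finger_gap: 0.0213
```

```bash
python3 nxt.py 0 -4.2 -4
```

```text
now tcp cover [ 0.9 -4.2 -3.7] F [-2.2  0.6  5. ] M [0.07 0.68 0.01] toolz [-0.001  0.    -1.   ] clock 26.95 gap 0.02134237455033769
(array([-0.07, -0.01, -0.07]), array([ 0.15, -0.01, -0.28]))
```

Call:
send_rows([
  [[0, 0, 0, 0, 0, 0], [0, 0, 0, 0, 0, 0], [0, 0, 0, 0, 0, 0], [0, 0, 0, 0, 0, 0]],
], jaw=-0.44, force=20)

```text
clock: 27.35
tcp_pos: [0.5673, -0.1329, 0.1068]
orientation: [0.167, 0.621, 0.74, 0.197]
wrist_force: [-0.1, -0.0, -0.3]
finger_gap: 0.0238
```

```bash
python3 nxt.py 0 -4.2 -4;  python3 chk.py 29; python3 edge.py 29
```

```text
now tcp cover [ 1.1 -4.1 -3.9] F [-0.3 -0.  -0.2] M [-0.04  0.46  0.04] toolz [-0.  0. -1.] clock 27.35 gap 0.02384483642360653
(array([-0.08, -0.02, -0.06]), array([ 0.14, -0.  , -0.29]))
27.35 tip cover [  1.   -4.1 -41.9] F cover [-0.3 -0.  -0.2] tilt [-0.  0. -1.] gap 0.0238
edge 0.3948151633705178 tilt deg 0.23427411475311422 18 torque [-0.13254533  0.44378808  0.00895473]
```

View pics/w29.png

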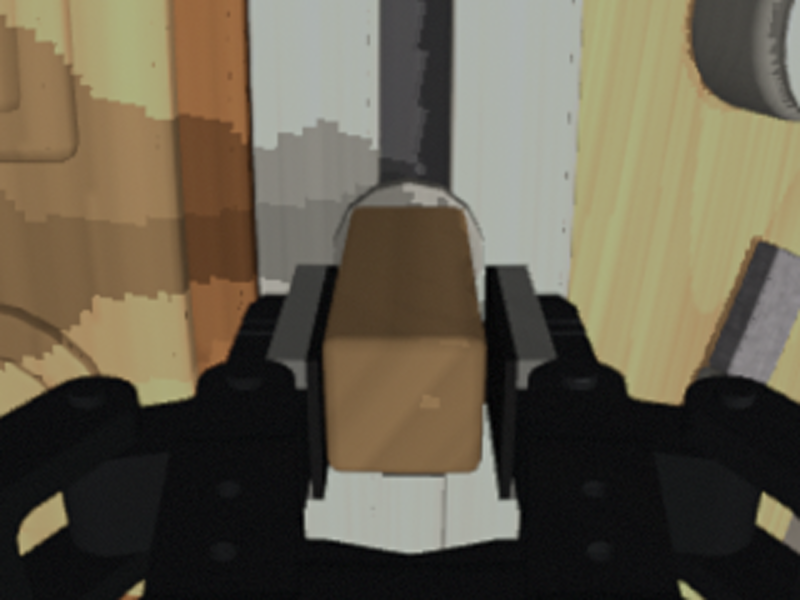

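Call:
send_rows([
  [[0, 0, 0, 0, 0, 0], [0, 0, 0, 0, 0, 0], [0, 0, 0, 0, 0, 0]],
], jaw=-0.36)

```text
clock: 27.8
tcp_pos: [0.5673, -0.133, 0.107]
orientation: [0.167, 0.621, 0.74, 0.197]
wrist_force: [-0.0, -0.3, -0.7]
finger_gap: 0.0272
```

```bash
python3 nxt.py 0 -4.2 -4;  python3 chk.py 30; python3 edge.py 30
```

```text
now tcp cover [ 1.1 -4.3 -3.7] F [-0.4 -0.3 -0.6] M [ 0.01  0.45 -0.03] toolz [-0.  0. -1.] clock 27.8 gap 0.027179945328541847
(array([-0.08, -0.01, -0.08]), array([ 0.15,  0.01, -0.28]))
27.8 tip cover [  1.1  -4.2 -41.7] F cover [-0.4 -0.3 -0.6] tilt [-0.  0. -1.] gap 0.0272
edge 0.42020529576337956 tilt deg -0.6401765254459849 18 torque [-0.0578855   0.44852372 -0.01851789]
```

View pics/w30.png

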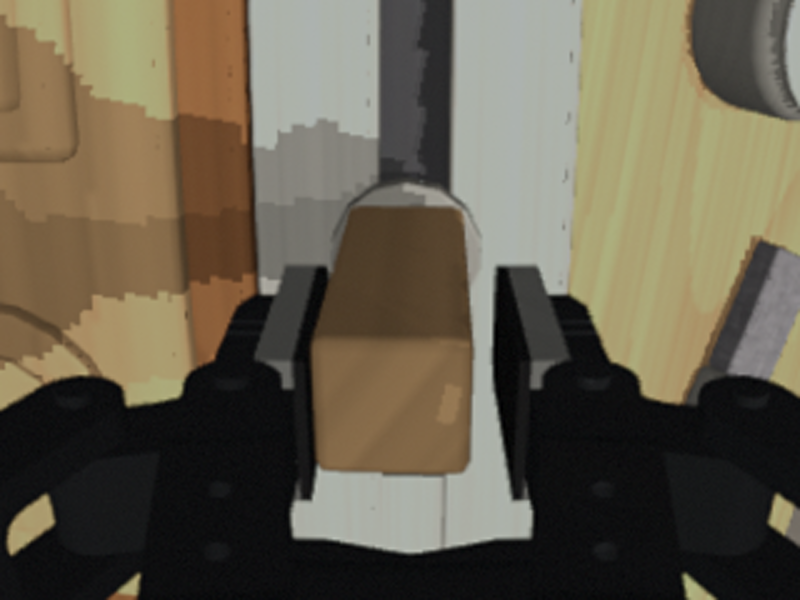

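The pin follows the lower pad as it opens, first sliding about 1 mm down onto the socket's lower wall, then leaning. I'll try once more quasi-statically: clamp, shift it down against that wall first, press home, then open the pads in very small steps.

Call:
send_rows([
  [[0, 0, 0, 0, 0, 0], [0, 0, 0, 0, 0, 0], [0, 0, 0, 0, 0, 0]],
], jaw=-1, force=40)

```text
clock: 28.25
tcp_pos: [0.5672, -0.133, 0.107]
orientation: [0.167, 0.621, 0.74, 0.197]
wrist_force: [-3.1, 0.5, 2.5]
finger_gap: 0.022
```

Call:
send_rows([
  [[-0.04, -0.01, -0.02, 0, 0, 0], [-0.08, -0.01, -0.05, 0, 0, 0], [-0.11, -0.02, -0.07, 0, 0, 0], [-0.11, -0.02, -0.07, 0, 0, 0]],
])

```text
clock: 28.65
tcp_pos: [0.5669, -0.1332, 0.1068]
orientation: [0.168, 0.621, 0.74, 0.198]
wrist_force: [1.1, 1.1, 0.8]
finger_gap: 0.0212
```

```bash
python3 nxt.py 0 -4.2 -4
```

```text
now tcp cover [ 0.7 -4.4 -3.6] F [1.5 0.9 0.1] M [ 0.14 -0.17  0.06] toolz [ 0.001  0.    -1.   ] clock 28.65 gap 0.021220927081240026
(array([-0.04,  0.01, -0.07]), array([ 0.16,  0.1 , -0.31]))
```

Call:
send_rows([
  [[0.07, 0.01, -0.08, 0, 0, 0], [0.09, 0.01, -0.07, 0, 0, 0], [0.07, 0.01, -0.03, 0, 0, 0], [0.06, 0.01, 0, 0, 0, 0]],
])

```text
clock: 29.05
tcp_pos: [0.5669, -0.1332, 0.1068]
orientation: [0.168, 0.621, 0.74, 0.197]
wrist_force: [-0.7, 0.5, 4.2]
finger_gap: 0.0215
```

```bash
python3 nxt.py 0 -4.2 -4
```

```text
now tcp cover [ 0.7 -4.4 -3.6] F [1.6 0.6 3.9] M [ 0.13  0.14 -0.04] toolz [ 0. -0. -1.] clock 29.05 gap 0.021516370720435662
(array([-0.04,  0.01, -0.07]), array([ 0.18,  0.05, -0.28]))
```

Loads are small. Opening in tiny steps.

Call:
send_rows([
  [[0, 0, 0, 0, 0, 0]],
], jaw=-0.485, force=20)

```text
clock: 29.15
tcp_pos: [0.5669, -0.1333, 0.1065]
orientation: [0.168, 0.621, 0.74, 0.197]
wrist_force: [0.3, -0.4, 2.6]
finger_gap: 0.0224
```

Call:
send_rows([
  [[0, 0, 0, 0, 0, 0]],
], jaw=-0.475)

```text
clock: 29.25
tcp_pos: [0.5664, -0.1332, 0.1057]
orientation: [0.167, 0.621, 0.74, 0.197]
wrist_force: [-0.7, 0.3, 0.4]
finger_gap: 0.0226
```

Call:
send_rows([
  [[0, 0, 0, 0, 0, 0]],
], jaw=-0.465)

```text
clock: 29.35
tcp_pos: [0.5662, -0.1329, 0.1055]
orientation: [0.167, 0.621, 0.74, 0.197]
wrist_force: [0.8, 0.1, -0.3]
finger_gap: 0.0227
```

Call:
send_rows([
  [[0, 0, 0, 0, 0, 0]],
], jaw=-0.455)

```text
clock: 29.45
tcp_pos: [0.5664, -0.1329, 0.1056]
orientation: [0.167, 0.621, 0.74, 0.197]
wrist_force: [0.3, 0.0, 0.3]
finger_gap: 0.0235
```

Call:
send_rows([
  [[0, 0, 0, 0, 0, 0], [0, 0, 0, 0, 0, 0]],
], jaw=-0.445)

```text
clock: 29.65
tcp_pos: [0.5665, -0.133, 0.1059]
orientation: [0.167, 0.621, 0.74, 0.197]
wrist_force: [0.2, -0.2, -0.5]
finger_gap: 0.0236
```

```bash
python3 nxt.py 0 -4.2 -4;  python3 chk.py 31; python3 edge.py 31
```

```text
now tcp cover [-0.  -4.1 -4.2] F [-0.1 -0.3 -0.5] M [-0.03  0.46 -0.03] toolz [-0.001  0.    -1.   ] clock 29.65 gap 0.023635232612953156
(array([-0.01, -0.01,  0.02]), array([ 0.14, -0.03, -0.28]))
29.65 tip cover [ -0.1  -4.1 -42.2] F cover [-0.1 -0.3 -0.5] tilt [-0.001  0.    -1.   ] gap 0.0236
edge 0.4124713994295972 tilt deg -0.382379980986573 18 torque [-0.08842774  0.45122607 -0.04337344]
```

View pics/w31.png

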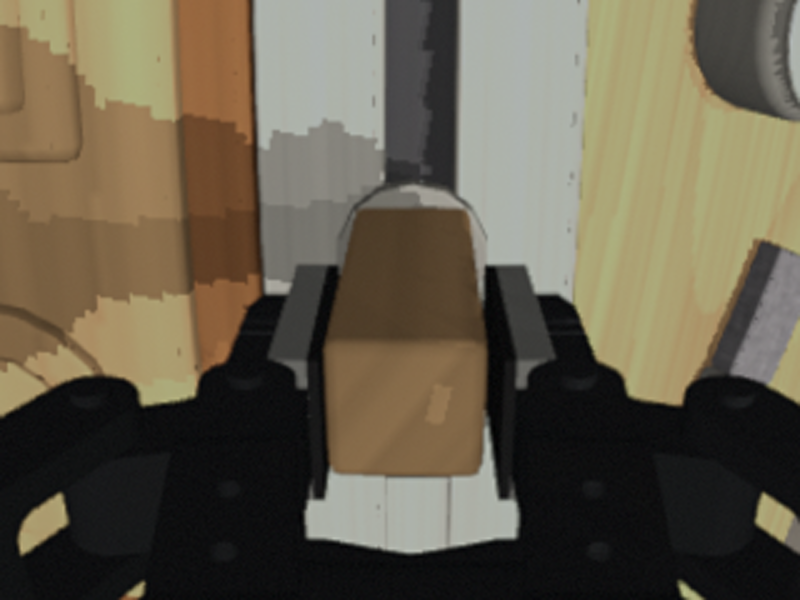

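Call:
send_rows([
  [[0, 0, 0, 0, 0, 0], [0, 0, 0, 0, 0, 0]],
], jaw=-0.42)

```text
clock: 30.0
tcp_pos: [0.5668, -0.1331, 0.1063]
orientation: [0.167, 0.621, 0.74, 0.197]
wrist_force: [0.0, 0.8, 0.4]
finger_gap: 0.0247
```

Call:
send_rows([
  [[0, 0, 0, 0, 0, 0], [0, 0, 0, 0, 0, 0]],
], jaw=-0.39)

```text
clock: 30.2
tcp_pos: [0.5668, -0.1331, 0.1063]
orientation: [0.167, 0.621, 0.74, 0.197]
wrist_force: [-0.5, -0.2, -0.2]
finger_gap: 0.0255
```

Call:
send_rows([
  [[0, 0, 0, 0, 0, 0], [0, 0, 0, 0, 0, 0], [0, 0, 0, 0, 0, 0]],
], jaw=-0.34)

```text
clock: 30.5
tcp_pos: [0.5668, -0.1331, 0.1063]
orientation: [0.167, 0.621, 0.74, 0.197]
wrist_force: [-0.3, -0.0, -0.2]
finger_gap: 0.0281
```

```bash
python3 nxt.py 0 -4.2 -4;  python3 chk.py 32; python3 edge.py 32
```

```text
now tcp cover [ 0.4 -4.3 -4. ] F [-0.3  0.   0. ] M [ 0.01  0.51 -0.02] toolz [-0.  0. -1.] clock 30.5 gap 0.028079450570546723
(array([-0.03,  0.  , -0.02]), array([ 0.16,  0.01, -0.28]))
30.5 tip cover [  0.4  -4.3 -42. ] F cover [-0.3  0.   0. ] tilt [-0.  0. -1.] gap 0.0281
edge 0.4133541553046245 tilt deg -0.41180517682081585 19 torque [-0.06918146  0.50911749 -0.01748855]
```

View pics/w32.png

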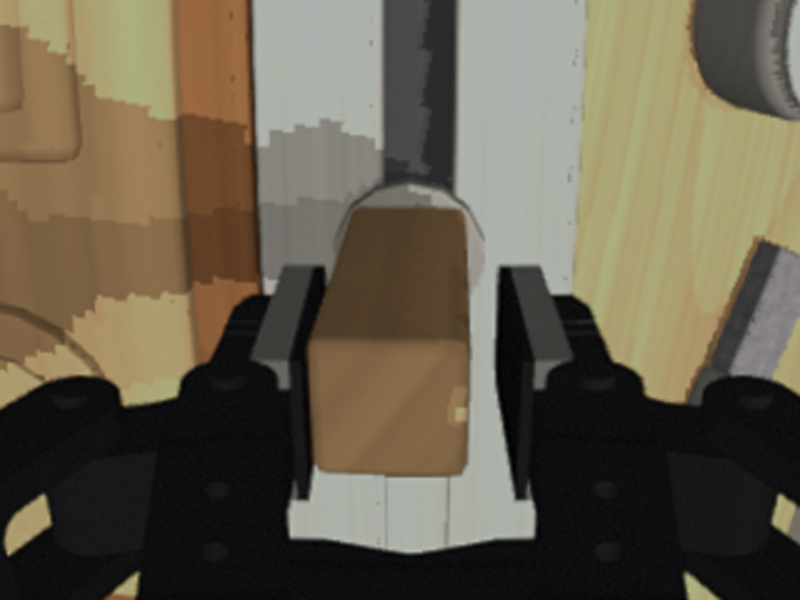

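Even with the slow opening, the pin follows the pad, so leaning to the limit of the socket clearance (about 4.5° for a 10 mm shank in a 12 mm hole through 25 mm) is its natural rest. The collar edge bears on the plate there. I'll open fully, back out, and check how it rests.

Call:
send_rows([
  [[0, 0, 0, 0, 0, 0], [0, 0, 0, 0, 0, 0], [0, 0, 0, 0, 0, 0]],
], jaw=0.1)

```text
clock: 30.95
tcp_pos: [0.5668, -0.1331, 0.1063]
orientation: [0.167, 0.621, 0.74, 0.197]
wrist_force: [-0.5, -1.0, -0.4]
finger_gap: 0.0468
```

Call:
send_rows([
  [[-0.5, -0.08, 0.87, 0, 0, 0], [-1.5, -0.25, 2.6, 0, 0, 0], [-2.5, -0.42, 4.33, 0, 0, 0], [-3.5, -0.6, 6.1, 0, 0, 0], [-4.4, -0.75, 7.8, 0, 0, 0], [-5.4, -0.92, 9.5, 0, 0, 0], [-5.4, -0.92, 9.5, 0, 0, 0]],
])

```text
clock: 31.65
tcp_pos: [0.5134, -0.1435, 0.2046]
orientation: [0.17, 0.621, 0.739, 0.197]
wrist_force: [0.3, -0.4, 0.3]
finger_gap: 0.0467
```

```bash
python3 nxt.py 0 -4.2 -4;  python3 chk.py 33; python3 edge.py 33
python3 - <<'E'
from h import *
p,t,w,s=pickle.load(open("c33.pkl","rb")); save(w,"w33z",(250,150,400,270),5); save(p,"s33z",(410,225,470,285),10)
E
```

```text
now tcp cover [  2.4  -5.6 108.3] F [ 0.3 -0.4  0.2] M [-0.05  0.39  0.01] toolz [ 0.003 -0.004 -1.   ] clock 31.65 gap 0.04667751206163435
(array([ 5.31,  1.04, -9.85]), array([ 0.33,  0.24, -0.23]))
31.65 tip cover [ 2.5 -5.7 70.3] F cover [ 0.3 -0.4  0.2] tilt [ 0.003 -0.004 -1.   ] gap 0.0467
edge 0.5512445329008856 tilt deg -4.739420622050165 18 torque [-0.11696886  0.37294294 -0.01439908]
```

View pics/w33z.png

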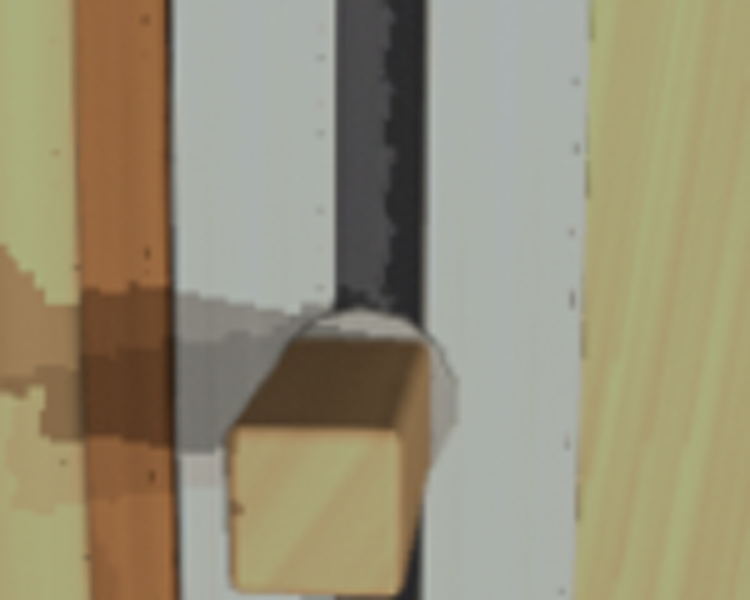

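View pics/s33z.png

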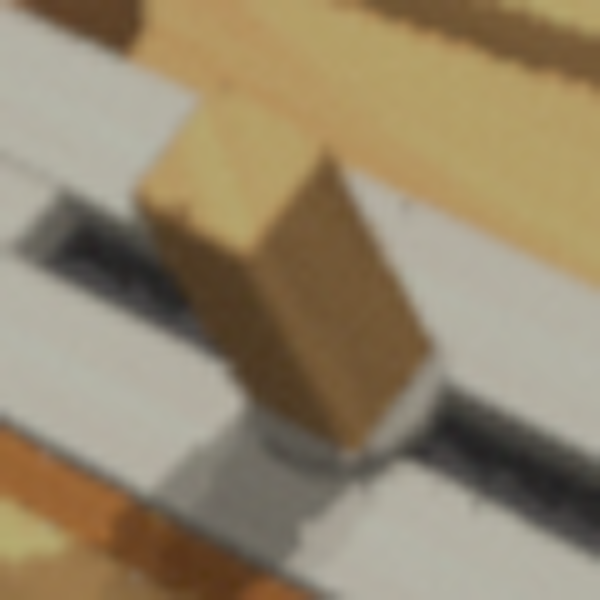

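Run:
```python
from h import *
save(read_camera("side"),"sf"); s=get_state(); print(s["clock"],s["wrist_force"])
```

```text
31.85 [-0.19544507  0.30496279 -0.3803684 ]
```

View pics/sf.png

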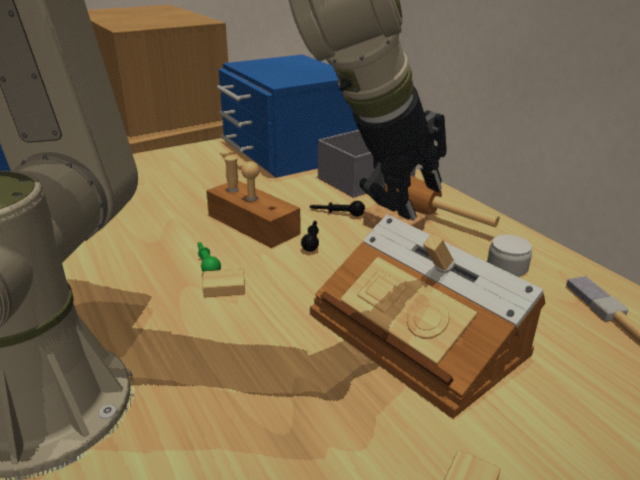

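```bash
python3 -c "
from workcell import hand_in,get_state
print(hand_in()); print(get_state()['clock'])"
```

```text
the job is handed in; nothing more can be done
None
the job is handed in; nothing more can be done
```

The pin is in the locking socket and let go, but it did not end square. It leans about 4.7° downslope, so its collar rests on one edge and is not flush on the plate.

- **Getting there:** I took the pin from the rack and set its tip on the groove floor near the left end. I slid it along without lifting until it dropped in at about y = -4 mm. I then pushed it in until it stopped hard, 34.8 mm below the floor (35 mm expected).
- **The lean:** while gripped and pressed home it measured square, within about 0.3°. Each of the three times I let go it tipped, the last time with the jaws opened in small steps. The lean matches the play of a 10 mm shank in a 12 mm hole through 25 mm, so I think it is the pin's natural resting position. I did not prove that.
- **First grasp:** the fingers actually end about 36–41 mm short of the reported tool point. My first grasp only caught the top of the handle, so I measured the offset and grasped again.
- **Look-alikes:** the black and green look-alikes fell over by themselves early on. The arm was far from two of them and the wrist force showed no contact. They are lying on the table.
- **Final state:** the gouge and burnisher still stand in the rack, nothing fell off the table, and the gripper is clear of everything. Time at hand-in was about 32 s, and wrist forces stayed below about 30 N in every reading I took.

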